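Make a record deck safe for moving

TASK

The deck is about to be moved, so make it safe: raise the tonearm with its cue lever, swing the lifted arm outward all the way onto its rest and lower it there with the lever, never sweeping it sideways while it is lowered. Put whatever accessories lie on the platter flat and upright, side by side, on the floor of the open tray, and with the screwdriver from the wooden block turn the transit screw of every motor pod half a turn clockwise to its stop, then stand the screwdriver back in its block. Keep your fingers off the pods and their screws, and leave them and the other things on the table where they stand.

Things in the scene. Friction and masses are not known exactly. Their poses are not given: they have to be found in the camera images.
- deck: Fixed record deck, x away from the robot, y to its left (turned up to 0.1 rad). Origin on the table under the platter's centre; platter 300 mm wide, mat 106 mm high, spindle pin 7 mm thick, 14 mm tall. In its frame: tonearm pivot at x +110, y -195 mm; arm rest (fork, top 137 mm high) at x -60, y -203; cue lever pivot at x -30, y -262, 110 mm high (bracket top 121); arm board top 100.
- tonearm (a joint): Swing of the tonearm, rad: 0 = over its rest, growing inward over the platter (clockwise from above), 0.5 to 0.68 at the start; end stop at -0.015, just past the rest. Moves lightly (about 0.2 N at the headshell; pushing its side with closed fingers will do) and stays. From its pivot the arm points along the deck's -x turned by 0.05 rad minus this value about z.
- headshell (a point): Middle of the headshell at the arm's free end, 219 mm from the pivot: plate 46 mm long (along this frame's x, which runs to the pivot), 20 wide, 4 thick, with a cartridge 17 mm wide reaching 18 mm below this point; a thin finger lift sticks out 16 mm on its outer side. The tube behind is 10 mm thick. 132 mm above the table with the arm lowered, 152 mm raised.
- stylus (a point): Stylus point under the cartridge, 230 mm from the pivot; 5 mm above the mat when lowered, 25 mm when raised.
- cue (a joint): Cue lever, rad: 0 = arm lowered (lever leans 0.65 rad from upright to the deck's -x, the robot's side), 1.2 = arm raised (leans 0.55 rad to the deck's +x); 0 to 0.1 at the start. Turns about an axis along the deck's y, stays where it is left; 1 to 2 N at the knob moves it, e.g. pushed with closed fingers. The arm rises in proportion.
- cue_knob (a point): Centre of the aluminium ball knob (15 mm diameter) at the end of the cue lever: a steel rod 7 mm thick and 55 mm long, standing up from a bracket on the outer edge of the arm board.
- driver: Flat-blade screwdriver, 145 mm long, 200 g, standing blade down in the wooden block at the start. Origin at the end of the blade, z up the handle. Blade 20 mm wide along its x, 4 mm thick along its y, tapering to 2.4 mm over its last 10 mm; shaft 10 mm thick; steel collar of 38 mm diameter at 75 to 81 mm; brown handle at 81 to 142 mm, 30 mm wide along x and 24 mm along y with flat sides.
- stand: Wooden block for the screwdriver, fixed, 66 x 66 x 80 mm, origin at its underside's centre, with a square hole of 28 mm in its top (77 mm deep). The screwdriver hangs in it with its collar on the block's top, so that its blade ends 5 mm above the table.
- tray: Open dark wooden tray with a grey felt floor, fixed, 280 mm (x) by 140 mm (y) outside, walls 5 mm thick and 30 mm high, floor 5 mm thick; origin at its underside's centre.
- gauge: Stylus force gauge, may be absent: grey flat box 95 mm (x) by 32 mm (y) by 15 mm, 110 g, lying on the platter; origin at its underside's centre.
- level: Round bubble level, may be absent: aluminium puck of 60 mm diameter, 20 mm high, 130 g, lying on the platter; origin at its underside's centre.
- weight: Record weight, may be absent: 64 mm high, 350 g, standing over the spindle pin (lift it 20 mm to clear). Steel disc of 64 mm diameter up to 26 mm, a waist, and on top a round brown knob of 40 mm diameter from 40 to 64 mm; origin at its underside's centre. It has a blind hole of 22 mm from below.
- pod_a: Free-standing motor pod (3 kg), may be absent: black and steel cylinder, 92 mm diameter, 80 mm high; origin at its underside's centre. On top, in its frame: a pulley (18 mm diameter, up to 98 mm) at y -27 mm, the transit screw at y +16 mm: slotted steel head of 32 mm diameter from 80 up to 92 mm above the table, slot right across it, 6.8 mm wide, 10 mm deep, its mouth bevelled to 11 mm.
- screw_a (a joint): Turn of the transit screw of pod_a, rad, growing clockwise from above: 0 = released (slot along the pod's y, the end with the black inlay in its floor towards the pulley), stop at 3.14 = locked (half a turn on: inlay away from the pulley, at the white line on the pod's top). Starts at 0 to 0.25. Friction about 0.08 N m; stays where it is left.
- pod_b: Free-standing motor pod (3 kg), may be absent: black and steel cylinder, 92 mm diameter, 80 mm high; origin at its underside's centre. On top, in its frame: a pulley (18 mm diameter, up to 98 mm) at y -27 mm, the transit screw at y +16 mm: slotted steel head of 32 mm diameter from 80 up to 92 mm above the table, slot right across it, 6.8 mm wide, 10 mm deep, its mouth bevelled to 11 mm.
- screw_b (a joint): Turn of the transit screw of pod_b, rad, growing clockwise from above: 0 = released (slot along the pod's y, the end with the black inlay in its floor towards the pulley), stop at 3.14 = locked (half a turn on: inlay away from the pulley, at the white line on the pod's top). Starts at 0 to 0.25. Friction about 0.08 N m; stays where it is left.
- pod_c: Free-standing motor pod (3 kg), may be absent: black and steel cylinder, 92 mm diameter, 80 mm high; origin at its underside's centre. On top, in its frame: a pulley (18 mm diameter, up to 98 mm) at y -27 mm, the transit screw at y +16 mm: slotted steel head of 32 mm diameter from 80 up to 92 mm above the table, slot right across it, 6.8 mm wide, 10 mm deep, its mouth bevelled to 11 mm.
- screw_c (a joint): Turn of the transit screw of pod_c, rad, growing clockwise from above: 0 = released (slot along the pod's y, the end with the black inlay in its floor towards the pulley), stop at 3.14 = locked (half a turn on: inlay away from the pulley, at the white line on the pod's top). Starts at 0 to 0.25. Friction about 0.08 N m; stays where it is left.
- brush: Bystander: aluminium record brush, 100 x 22 x 28 mm. Leave alone. Origin at its underside's centre.
- remote: Bystander: black remote control, 150 x 45 x 16 mm. Leave alone. Origin at its underside's centre.
- spray: Bystander: amber bottle, 44 mm diameter, 100 mm high. Leave alone. Origin at its underside's centre.
- jar: Bystander: small jar, 44 mm diameter, 45 mm high. Leave alone. Origin at its underside's centre.
- cup: Bystander: white mug, 85 mm high. Leave alone. Origin at its underside's centre.
- cartbox: Bystander: small cardboard box, 70 x 70 x 47 mm. Leave alone. Origin at its underside's centre.
Things that resemble listed ones, but are neither listed nor needed, are in the scene too. Leave any green or turquoise look-alike of the weight alone.

How it is judged:
By the outcome, as a careful person would: the job done as asked, in the order asked, and still so for the second after the job is handed in, with the robot touching nothing.
Of pod_a, pod_b, pod_c only 2 to 3 are there at a start; the rules pass over those that are not, and their reading is None.
Of gauge, level, weight only 2 to 3 are there at a start; the rules pass over those that are not, and their reading is None.
At some moment in a run one of gauge, level may be knocked a few centimetres aside while the robot is not near it.
It also fails if it takes over 210 s, if anything falls off the work surface, if the arm or the gripper's body presses on something with over 40 N, if the wrist force passes 120 N, or if a joint passes its speed limit or range.

ROBOT

A 6-joint arm with a two-finger parallel gripper is mounted at the origin on the work surface. World frame = base frame: x ahead of the robot, y to its left, z up, the work surface at z = 0. Lengths are in m, angles in rad, forces in N, time in s.
With the tool pointing down it reaches from about 0.35 to 0.775 m from the base axis. Payload 7.3 kg.
Tool frame: the origin (TCP) lies midway between the tips of the shut fingers; the grasp point (between the pads) lies 19 mm behind it; x points along the fingers, z is the direction in which the jaws open and shut, and the axes are right-handed (so a half turn about x gives the same grasp; the last joint's range is limited). The gripper opens to 92 mm and grips with 3 to 60 N. Pads are 19 mm wide; open, the fingers measure 130 mm over their backs; the gripper's body (75 mm by 190 mm) begins 47 mm behind the grasp point.
Start: joints at [1.129, 0.342, 1.524, -0, 1.275, -0.146], TCP at [0.153, 0.502, 0.227] pointing down, gripper open.
Joint ranges: [-2.53, 2.53], [-0.77, 2.02], [0.04, 2.7], [-1, 4.14], [0.28, 2.66], [-3.11, 3.11]. Speed limits (rad/s): [2.57, 2.57, 3.14, 3.14, 3.14, 3.14].

INTERFACE

Orientations are given as [roll, pitch, yaw] about the fixed x, y, z axes, in that order (R = Rz(yaw) Ry(pitch) Rx(roll)).
In Python, from cell import observe, cams, robot gives the robot as it stands.
- The arm moves only by the tool jog_arm, never from a script. Its argument "plan" is one flat list of numbers, 7 for each row, row after row: the turn, a rotation vector about the tool's x, y, z in degrees, then the shift along the tool's x, y, z in cm, then the opening, from -1 (shut) to 1 (fully open). In form: [ax, ay, az, x, y, z, jaw, ax, ay, az, x, y, z, jaw, ...]. A call has 1 to 10 rows; each row is the pose to reach, as a shift and turn from the pose commanded when the call began, along the tool's axes at that moment; what a row does not reach only later rows make up. A row lasts 1/10 s, in which the tool goes at most 50 mm and 8.59 degrees, less where a joint would pass 70% of its speed; a pose out of reach is approached as far as the arm can. A call with a gripper value outside its range is refused whole. The fingers move at their own pace and stop on an object; "newtons" is the grip in N (left out, the last holds). Time passes only in rows, so rows that repeat a pose let the fingers close. It gives the time, the measured TCP pose, the force and the opening at its end, in the units of the state.
- observe(): the state, without advancing time (a new reading comes with each control period).
- cams.read_camera(name): name is "scene" or "side" or "wrist"; returns a dict with "image" (384x512x3 uint8, red, green, blue), "fov_y" (degrees; the focal length in pixels is half the picture's height over the tangent of half this angle, whatever the lens; pixels are square), "cx", "cy" (the principal point, pixels), "T" (4x4, takes a point from camera to world coordinates). Camera axes: x right, y down, z forward; pixel columns grow to the right and rows downward; lengths in m; the calibration is good to about 2 mm. A picture is of the moment at which its call begins. There is no depth.
- robot.hand_in(): hands the job in, once; it reports no verdict.
The state is a dict: "time": time; "qpos": joint angles; "qvel": joint speeds; "joint_efforts": joint torques, N m; "tool_pos": TCP position; "tool_rot": TCP orientation; "contact_force": force on the tool from outside, world axes, zero at the start; "torque": the same for the moment, N m; "opening": finger opening in m.
Only numpy, scipy, OpenCV 4.12 (cv2) and the standard library are available. Lean on these libraries where they do the work, as an engineer would, in place of code of your own. Each camera call takes 0.05 s, during which the arm holds its last target.

## Working session

There is one attempt and no reset: what is moved stays moved. The work goes in short steps, Python scripts to look and compute and a tool call to move; the robot and the scene stay as the last step left them, time stands still between calls to the robot, and variables do not carry over. Pictures are saved under pics/ and viewed, and the job is handed in when it is done.

Besides the shell and the picture viewer there is one more tool, called after "Request:" as name(argument=value, ...) on one line, values as JSON. jog_arm: Moves the arm, as the interface text tells. Its arguments: {"type":"object","properties":{"plan":{"type":"array"},"newtons":{"type":"number"}},"required":["plan"]}

```bash
ls -la; mkdir -p pics
python3 - <<'E'
from cell import observe, cams, robot
import cv2,numpy as np
s=observe(); print(s['time'],s['tool_pos'],s['tool_rot'],s['opening'],s['contact_force'])
for n in ['scene','side','wrist']:
    c=cams.read_camera(n); cv2.imwrite(f'pics/{n}0.png',cv2.resize(c['image'][:,:,::-1],(768,576),interpolation=cv2.INTER_CUBIC)); print(n,c['fov_y'],c['cx'],c['cy'],np.round(c['T'],3).tolist())
E
```

```text
total 12
drwxr-xr-x  3 agent agent 4096 Dec  7 16:42 .
drwxr-xr-x 23 root  root  4096 Dec  7 16:42 ..
drwxr-xr-x  2 agent agent 4096 Dec  7 16:42 pics
0.0 [0.15282001 0.50184337 0.22604271] [ 2.98040113  1.56923392 -2.02773937] 0.09172599072912173 [ 0.15712353 -0.18524391 -1.28494945]
scene 53.98647248218172 253.9373150931 195.1522714514606 [[-0.302, 0.741, -0.6, 1.074], [0.953, 0.227, -0.199, 0.232], [-0.012, -0.632, -0.775, 0.9], [0.0, 0.0, 0.0, 1.0]]
side 52.65227629846024 254.3878553618254 189.78824427342315 [[0.906, -0.326, 0.27, 0.183], [-0.423, -0.666, 0.614, -0.588], [-0.02, -0.671, -0.742, 0.918], [0.0, 0.0, 0.0, 1.0]]
wrist 70.41758178572277 251.6117407762214 189.1954454038286 [[0.29, 0.918, 0.269, 0.08], [0.957, -0.278, -0.084, 0.525], [-0.002, 0.282, -0.959, 0.385], [0.0, 0.0, 0.0, 1.0]]
```

View pics/scene0.png

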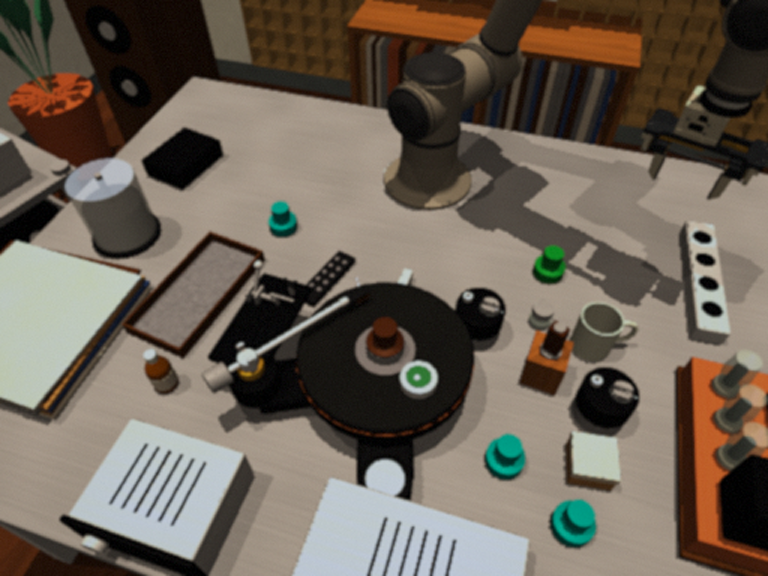

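View pics/side0.png

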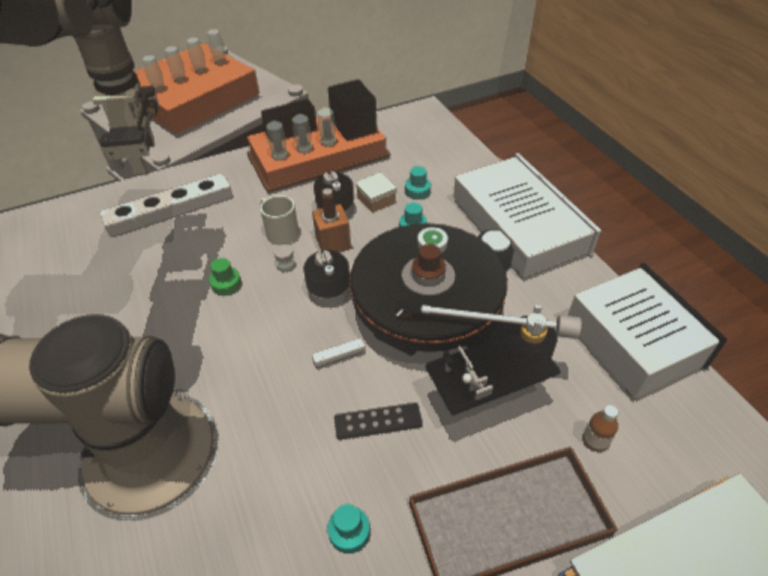

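View pics/wrist0.png

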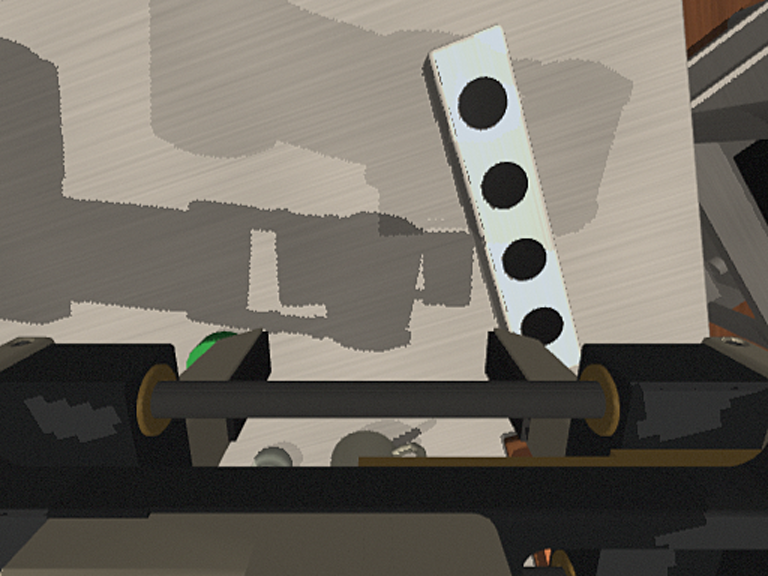

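```bash
cat > h.py <<'E'
from cell import observe, cams, robot
import cv2,numpy as np
from scipy.spatial.transform import Rotation as Ro
def cam(n):
    c=cams.read_camera(n); c['f']=c['image'].shape[0]/2/np.tan(np.radians(c['fov_y'])/2); return c
def ray(c,u,v):
    d=np.array([(u-c['cx'])/c['f'],(v-c['cy'])/c['f'],1.]); return c['T'][:3,3],c['T'][:3,:3]@d
def onz(c,u,v,z):
    o,d=ray(c,u,v); return o+d*(z-o[2])/d[2]
def proj(c,p):
    q=np.linalg.inv(c['T'])@np.append(p,1); return q[0]/q[2]*c['f']+c['cx'],q[1]/q[2]*c['f']+c['cy']
def tri(c1,p1,c2,p2):
    o1,d1=ray(c1,*p1);o2,d2=ray(c2,*p2); A=np.stack([d1,-d2],1); s=np.linalg.lstsq(A,o2-o1,rcond=None)[0]
    a=o1+d1*s[0];b=o2+d2*s[1]; return (a+b)/2,np.linalg.norm(a-b)
def crop(c,u0,v0,u1,v1,k,name):
    im=c['image'][v0:v1,u0:u1,::-1]; cv2.imwrite('pics/'+name,cv2.resize(im,None,fx=k,fy=k,interpolation=cv2.INTER_CUBIC))
def pose():
    s=observe(); return np.array(s['tool_pos']),Ro.from_euler('xyz',s['tool_rot'])
def down(yaw):
    # tool x -> -z ; tool z (jaw dir) -> horizontal at angle yaw
    z=np.array([np.cos(yaw),np.sin(yaw),0]);x=np.array([0,0,-1.]);y=np.cross(z,x)
    return Ro.from_matrix(np.stack([x,y,z],1))
def go(p,yaw=None,R=None):
    "print tool-frame delta to reach p with jaw direction yaw"
    p0,R0=pose(); 
    if R is None: R=down(yaw) if yaw is not None else R0
    d=R0.inv().apply(np.array(p)-p0)*100; r=np.degrees((R0.inv()*R).as_rotvec())
    print('rot',np.round(r,2),'cm',np.round(d,2))
def st():
    s=observe(); p,R=pose(); zz=R.apply([0,0,1]); xx=R.apply([1,0,0])
    print('t',round(s['time'],2),'p',np.round(p,4),'jawyaw',round(np.arctan2(zz[1],zz[0]),3),'x',np.round(xx,3),'F',np.round(s['contact_force'],1),'M',np.round(s['torque'],2),'op',round(s['opening'],4))
E
python3 - <<'E'
from h import *
st()
c=cam('scene'); crop(c,120,150,340,350,3,'s1.png'); crop(c,290,170,480,320,4,'s2.png')
c=cam('side'); crop(c,190,90,410,290,3,'d1.png');
E
```

```text
t 0.15 p [0.1529 0.5019 0.2262] jawyaw 1.275 x [-0.    -0.001 -1.   ] F [-0.7  0.9  0.4] M [-0.01 -0.01 -0.01] op 0.0918
```

View pics/s1.png

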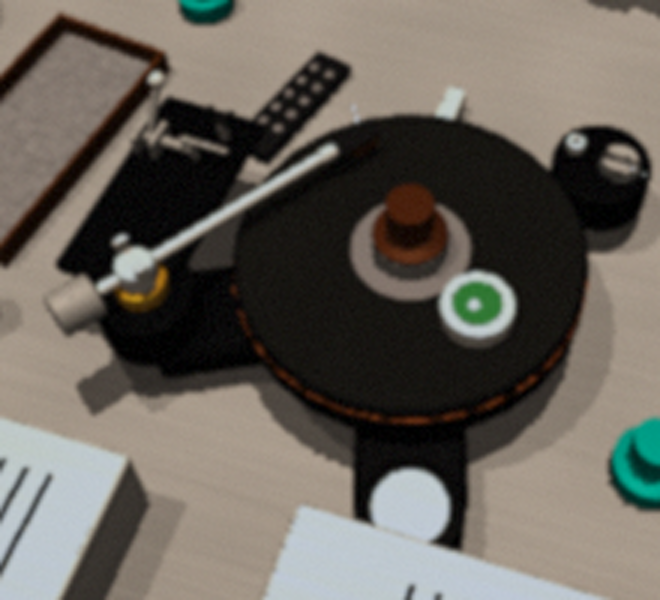

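View pics/s2.png

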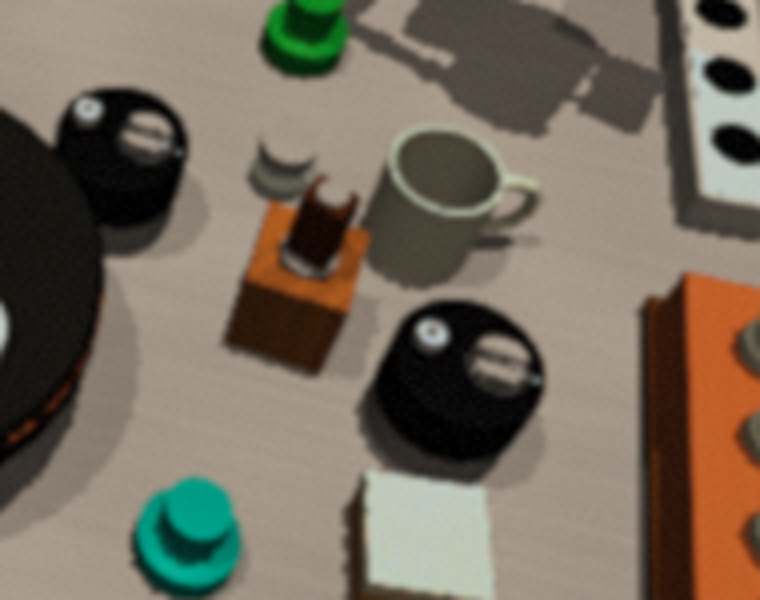

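View pics/d1.png

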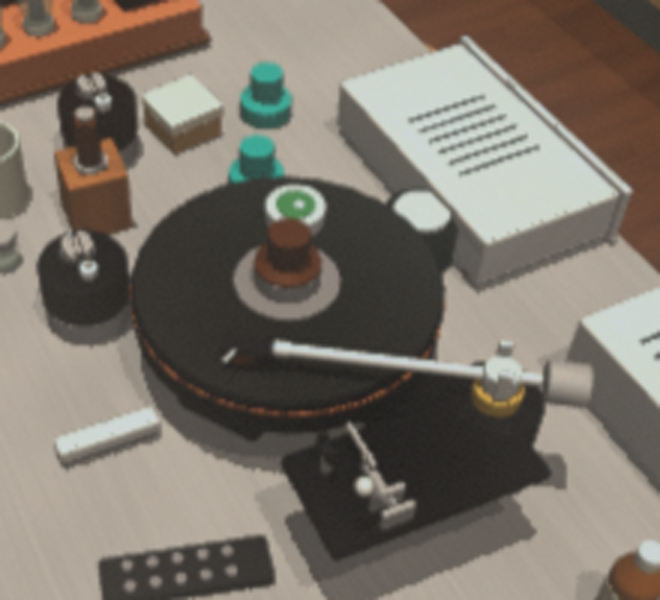

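Run:
```python
from h import *
a=cam('scene');b=cam('side')
S=lambda u,v:(120+u/3,150+v/3); S2=lambda u,v:(290+u/4,170+v/4); D=lambda u,v:(190+u/3,90+v/3)
def two(n,s,d,z):
    print(n,'tri',*[np.round(x,4) for x in tri(a,s,b,d)],'sc',np.round(onz(a,*s,z),4)[:2],'sd',np.round(onz(b,*d,z),4)[:2])
two('weighttop',S(410,197),D(290,233),.17)
two('level',S(478,305),D(296,207),.126)
two('cueknob',S(157,77),D(363,486),.154)
two('tubefront',S(333,152),D(280,348),.132)
two('podApul',S2(88,107),D(90,269),.098)
two('podAscr',S2(147,135),D(76,244),.092)
two('podBpul',S2(432,332),D(103,101),.098)
two('podBscr',S2(500,362),D(91,83),.092)
two('drvtop',S2(333,190),D(86,115),.147)
for n,(u,v) in dict(L1=(212/1.5,234/1.5),L2=(263/1.5,259/1.5),L3=(128/1.5,325/1.5),L4=(181/1.5,349/1.5)).items(): print('tray sc',n,np.round(onz(a,u,v,.03),4))
for n,(u,v) in dict(L1=(411,499),L2=(572,452),L3=(613,524),L4=(450,590)).items(): print('tray sd',n,np.round(onz(b,u/1.5,v/1.5,.03),4))
```

```text
weighttop tri [0.5686 0.0683 0.1699] 0.004 sc [0.567  0.0696] sd [0.5696 0.0664]
level tri [0.6179 0.1409 0.1197] 0.0015 sc [0.621  0.1422] sd [0.6148 0.1344]
cueknob tri [ 0.4967 -0.1887  0.1549] 0.0006 sc [ 0.4958 -0.189 ] sd [ 0.4972 -0.1885]
tubefront tri [ 0.5138 -0.0191  0.1293] 0.0038 sc [ 0.5142 -0.017 ] sd [ 0.5137 -0.0227]
podApul tri [0.4092 0.1777 0.093 ] 0.0033 sc [0.4117 0.1791] sd [0.4086 0.1713]
podAscr tri [0.4126 0.2221 0.0845] 0.0008 sc [0.4191 0.2219] sd [0.4104 0.2153]
podBpul tri [0.5202 0.4158 0.0925] 0.0014 sc [0.5233 0.4151] sd [0.5182 0.4082]
podBscr tri [0.5234 0.4592 0.0858] 0.0016 sc [0.5284 0.4569] sd [0.5206 0.4524]
drvtop tri [0.4733 0.3381 0.146 ] 0.0031 sc [0.4726 0.3391] sd [0.4734 0.3349]
tray sc L1 [ 0.3502 -0.3939  0.03  ]
tray sc L2 [ 0.3854 -0.2555  0.03  ]
tray sc L3 [ 0.6173 -0.4298  0.03  ]
tray sc L4 [ 0.6359 -0.3043  0.03  ]
tray sd L1 [ 0.3592 -0.2763  0.03  ]
tray sd L2 [ 0.6296 -0.3198  0.03  ]
tray sd L3 [ 0.6132 -0.439   0.03  ]
tray sd L4 [ 0.3501 -0.4138  0.03  ]
```

Run:
```python
from h import *
go([.40,.25,.33],1.571)
print(down(1.275).as_matrix())
```

```text
rot [-16.96  -0.02  -0.  ] cm [-10.34 -30.98 -16.92]
[[ 0.         -0.95657032  0.29150169]
 [ 0.          0.29150169  0.95657032]
 [-1.          0.          0.        ]]
```

Request:
jog_arm(plan=[-8,0,0,-5,-6,-3,0,-17,0,0,-10,-12,-6,0,-17,0,0,-10.3,-16,-8,-1,-17,0,0,-10.3,-20,-11,-1,-17,0,0,-10.3,-24,-13,-1,-17,0,0,-10.3,-28,-15,-1,-17,0,0,-10.3,-31,-17,-1,-17,0,0,-10.3,-31,-17,-1], newtons=20)

```text
time: 1.15
tool_pos: [0.4018, 0.2467, 0.33]
tool_rot: [-1.903, 1.57, -0.333]
contact_force: [0.2, 0.5, -0.2]
opening: 0.0326
```

Run:
```python
from h import *
st()
go([.42,-.13,.33],1.571)
c=cam('wrist');crop(c,0,0,512,384,1.5,'w1.png')
```

```text
t 1.15 p [0.4018 0.2467 0.33  ] jawyaw 1.57 x [ 0.001 -0.    -1.   ] F [ 0.2  0.5 -0.2] M [ 0.05  0.02 -0.06] op 0.0326
rot [-0.08 -0.02  0.05] cm [ 1.000e-02 -1.860e+00 -3.767e+01]
```

View pics/w1.png

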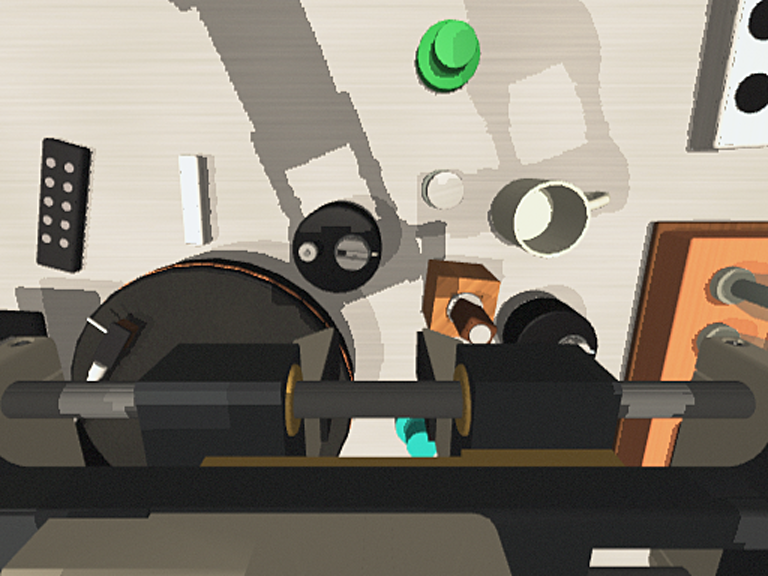

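Request:
jog_arm(plan=[8.5,0,0,0,0,-4,-1,17,0,0,0,0,-8,-1,25.5,0,0,0,0,-12,-1,34,0,0,0,0,-16,-1,42.5,0,0,0,0,-20,-1,51,0,0,0,0,-24,-1,59.5,0,0,0,0,-28,-1,68,0,0,0,0,-32,-1,76.5,0,0,0,0,-36,-1,85,0,0,0,0,-40,-1])

```text
time: 2.2
tool_pos: [0.4001, -0.1522, 0.3299]
tool_rot: [-0.09, 1.57, -0.008]
contact_force: [-0.5, -0.3, 0.7]
opening: 0.0005
```

Run:
```python
from h import *
st()
go([.39,-.15,.33],-1.571)
```

```text
t 2.2 p [ 0.4001 -0.1522  0.3299] jawyaw 0.082 x [ 0.001 -0.    -1.   ] F [-0.5 -0.3  0.7] M [-0.08  0.02  0.04] op 0.0005
rot [ 9.471e+01  3.000e-02 -2.000e-02] cm [-0.01  0.3  -0.99]
```

Request:
jog_arm(plan=[8.5,0,0,0,0,0,-1,17,0,0,0,0,0,-1,25.5,0,0,0,0,0,-1,34,0,0,0,0,0,-1,42.5,0,0,0,0,0,-1,51,0,0,0,0,0,-1,59.5,0,0,0,0,0,-1,68,0,0,0,0,0,-1,76.5,0,0,0,0,0,-1,85,0,0,0,0,0,-1])

```text
time: 3.2
tool_pos: [0.4004, -0.1505, 0.3297]
tool_rot: [2.724, 1.571, 1.323]
contact_force: [-0.9, 0.7, 0.7]
opening: 0.0002
```

Request:
jog_arm(plan=[6,0,0,0,0,0,-1,12.2,0,0,0,0,0,-1,12.2,0,0,0,0,0,-1])

```text
time: 3.5
tool_pos: [0.4004, -0.1505, 0.3297]
tool_rot: [2.839, 1.571, 1.229]
contact_force: [0.3, 0.2, -0.8]
opening: 0.0007
```

Run:
```python
from h import *
st()
c=cam('wrist');crop(c,0,0,512,384,1.5,'w2.png')
```

```text
t 3.5 p [ 0.4004 -0.1505  0.3297] jawyaw -1.609 x [ 0.  0. -1.] F [ 0.3  0.2 -0.8] M [-0.02  0.17  0.01] op 0.0007
```

View pics/w2.png

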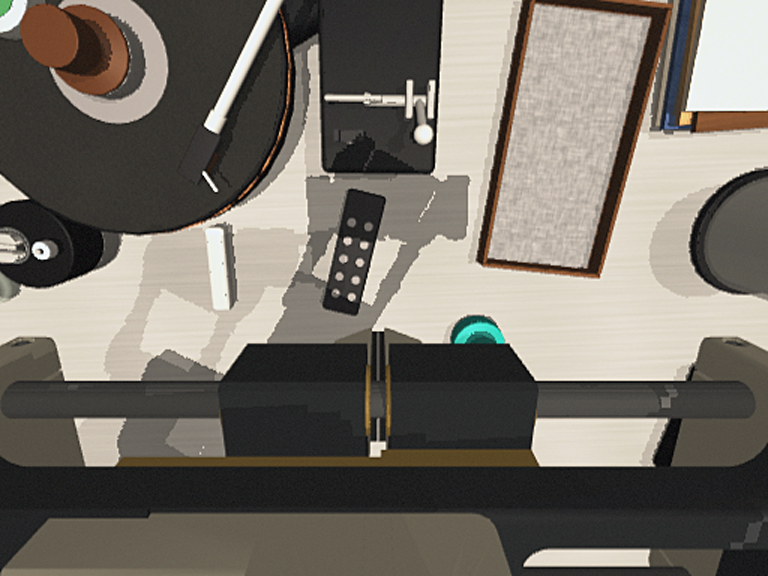

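Run:
```python
from h import *
c=cam('wrist')
f=lambda n,u,v,z:print(n,np.round(onz(c,u/1.5,v/1.5,z),4)[:2])
f('knob',424,134,.155)
f('knobtop rod bracket base L',407,98,.115); f('bracketR',432,98,.115)
f('restleft',326,98,.13)
f('tray1',484,264,.03);f('tray2',602,275,.03);f('tray3',528,2,.03);f('tray4',669,7,.03)
f('tubefront',213,128,.133);f('lift',210,182,.133)
f('headcorner',183,175,.133)
f('weighttop',53,35,.17)
f('board near L',322,172,.1);f('board near R',435,174,.1)
f('tube far',270,5,.133)
f('label',110,60,.106)
```

```text
knob [ 0.4967 -0.1895]
knobtop rod bracket base L [ 0.5281 -0.1797]
bracketR [ 0.5274 -0.2007]
restleft [ 0.5282 -0.1133]
tray1 [ 0.3608 -0.2722]
tray2 [ 0.343  -0.4099]
tray3 [ 0.6218 -0.3046]
tray4 [ 0.6129 -0.4424]
tubefront [ 0.5085 -0.0199]
lift [ 0.466  -0.0111]
headcorner [0.4724 0.0107]
weighttop [0.5686 0.0675]
board near L [ 0.4704 -0.102 ]
board near R [ 0.4651 -0.2056]
tube far [ 0.5937 -0.0758]
label [0.5672 0.0688]
```

Run:
```python
from h import *
go([.460,-.188,.149])
```

```text
rot [0. 0. 0.] cm [18.07  6.09  3.54]
```

Request:
jog_arm(plan=[0,0,0,4,3,1.7,-1,0,0,0,8,6,3.5,-1,0,0,0,12,6,3.5,-1,0,0,0,16,6,3.5,-1,0,0,0,18,6,3.5,-1,0,0,0,18,6,3.5,-1])

```text
time: 4.2
tool_pos: [0.4573, -0.1869, 0.1468]
tool_rot: [-2.09, 1.564, 2.587]
contact_force: [0.4, 0.2, 0.4]
opening: 0.0006
```

Run:
```python
from h import *
st()
c=cam('wrist');crop(c,0,0,512,384,1.5,'w3.png')
```

```text
t 4.2 p [ 0.4573 -0.1869  0.1468] jawyaw -1.606 x [-0.006  0.004 -1.   ] F [0.4 0.2 0.4] M [-0.1   0.18  0.05] op 0.0006
```

View pics/w3.png

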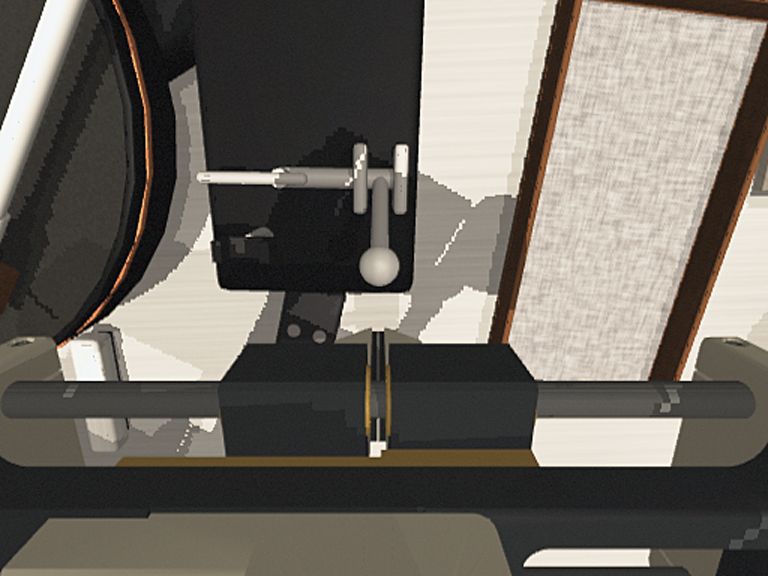

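Request:
jog_arm(plan=[0,0,0,-0.2,1,0,-1,0,0,0,-0.2,2,0,-1,0,0,0,-0.2,3,0,-1,0,0,0,-0.2,4,0,-1,0,0,0,-0.2,5,0,-1,0,0,0,-0.2,5.5,0,-1,0,0,0,-0.2,6,0,-1,0,0,0,-0.2,6.5,0,-1,0,0,0,-0.2,7,0,-1])

```text
time: 5.15
tool_pos: [0.529, -0.1905, 0.1513]
tool_rot: [-1.981, 1.57, 2.694]
contact_force: [-1.8, -1.1, -2.2]
opening: 0.0007
```

Run:
```python
from h import *
st()
c=cam('wrist');crop(c,0,0,512,384,1.5,'w4.png')
```

```text
t 5.15 p [ 0.529  -0.1905  0.1513] jawyaw -1.608 x [-0.001  0.    -1.   ] F [-1.8 -1.1 -2.2] M [-0.03  0.44 -0.02] op 0.0007
```

View pics/w4.png

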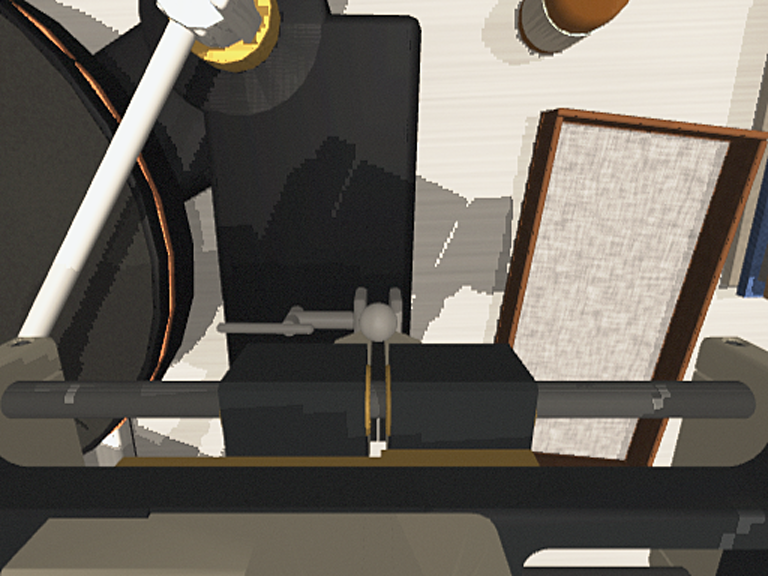

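Lever is moving cleanly (knob near 379,322); continue to its stop.

Request:
jog_arm(plan=[0,0,0,0,0.3,0,-1,0,0,0,0,0.6,0,-1,0,0,0,0,0.8,0,-1,0,0,0,0,0.8,0,-1])

```text
time: 5.6
tool_pos: [0.5372, -0.1909, 0.1517]
tool_rot: [1.943, 1.571, 0.335]
contact_force: [-1.8, 0.7, -1.5]
opening: 0.0007
```

Run:
```python
from h import *
st()
a=cam('scene');b=cam('side');c=cam('wrist')
crop(c,150,100,350,250,4,'w5.png');crop(b,190,150,410,290,3,'d5.png')
```

```text
t 5.6 p [ 0.5372 -0.1909  0.1517] jawyaw -1.608 x [ 0.  0. -1.] F [-1.8  0.7 -1.5] M [-0.09  0.29 -0.04] op 0.0007
```

View pics/w5.png

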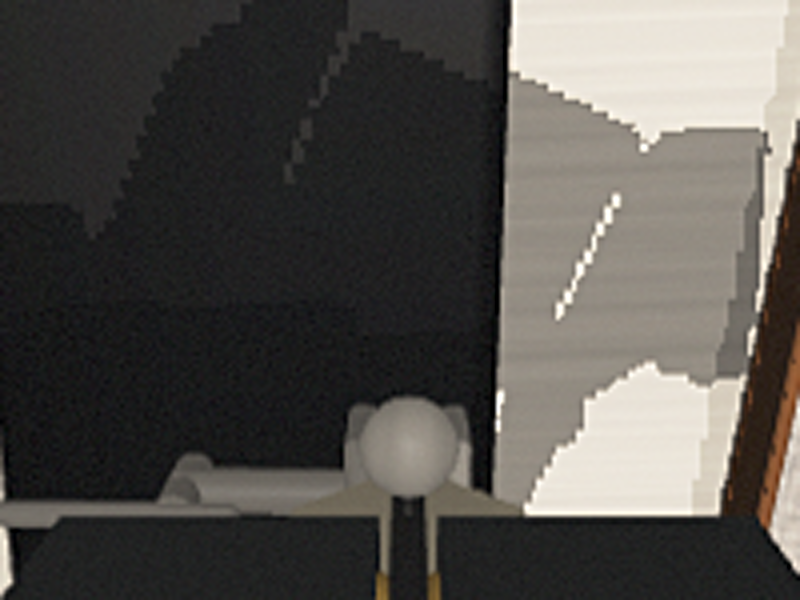

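View pics/d5.png

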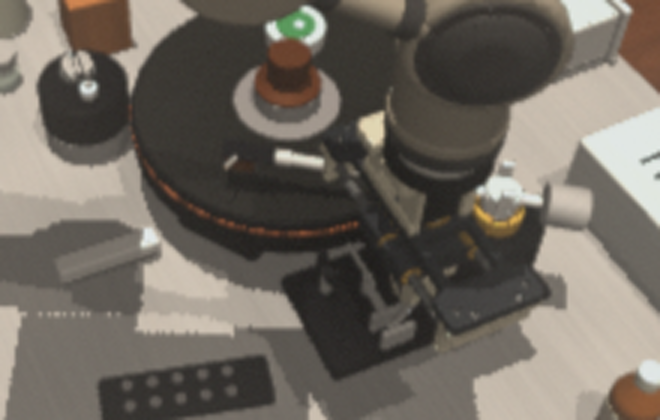

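Request:
jog_arm(plan=[0,0,0,0,0.2,0,-1,0,0,0,0,0.4,0,-1,0,0,0,0,0.4,0,-1])

```text
time: 6.05
tool_pos: [0.539, -0.1909, 0.1514]
tool_rot: [-1.688, 1.566, 2.987]
contact_force: [-9.1, -1.1, 3.2]
opening: 0.0007
```

Run:
```python
from h import *
st()
c=cam('wrist')
crop(c,150,100,350,250,4,'w6.png')
```

```text
t 6.05 p [ 0.539  -0.1909  0.1514] jawyaw -1.608 x [-0.005  0.001 -1.   ] F [-9.1 -1.1  3.2] M [-0.05  1.71  0.  ] op 0.0007
```

View pics/w6.png

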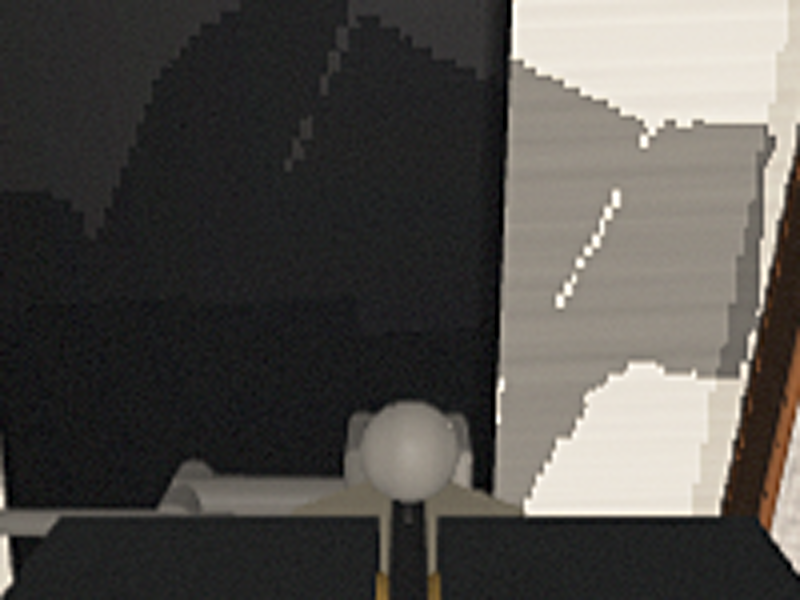

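Request:
jog_arm(plan=[0,0,0,0,-2,0,-1,0,0,0,-4,-2.4,0,-1,0,0,0,-8,-2,-4,-1,0,0,0,-8,-2,-8,-1,0,0,0,-8,-2,-12,-1,0,0,0,-8,-2,-16,-1,0,0,0,-8,-2,-19.9,-1,0,0,0,-8,-2,-19.9,-1])

```text
time: 6.9
tool_pos: [0.5288, 0.0128, 0.2323]
tool_rot: [2.324, 1.568, 0.72]
contact_force: [0.3, -0.2, -0.1]
opening: 0.0009
```

Run:
```python
from h import *
st(); go([.530,.008,.143])
c=cam('wrist');b=cam('side');a=cam('scene');crop(c,0,0,512,384,1.5,'w7.png');crop(b,190,90,410,290,3,'d7.png');crop(a,120,150,340,350,3,'s7.png')
```

```text
t 6.9 p [0.5288 0.0128 0.2323] jawyaw -1.603 x [ 0.002  0.002 -1.   ] F [ 0.3 -0.2 -0.1] M [-0.07  0.21 -0.02] op 0.0009
rot [0. 0. 0.] cm [8.93 0.12 0.49]
```

View pics/d7.png

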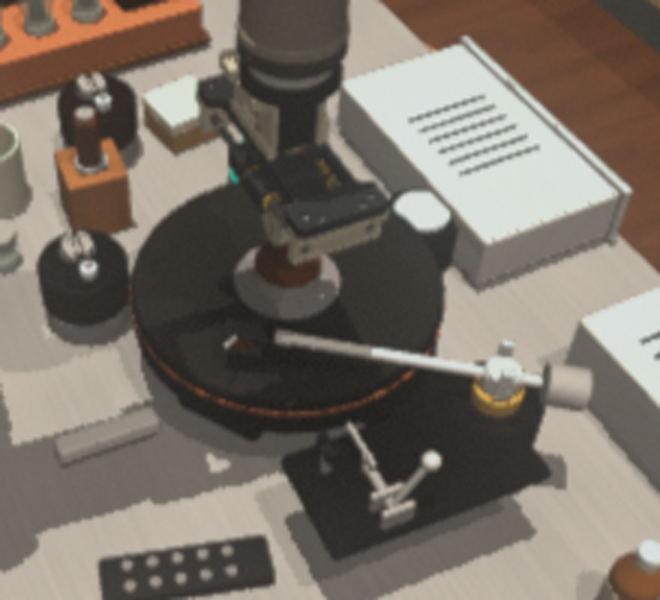

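View pics/s7.png

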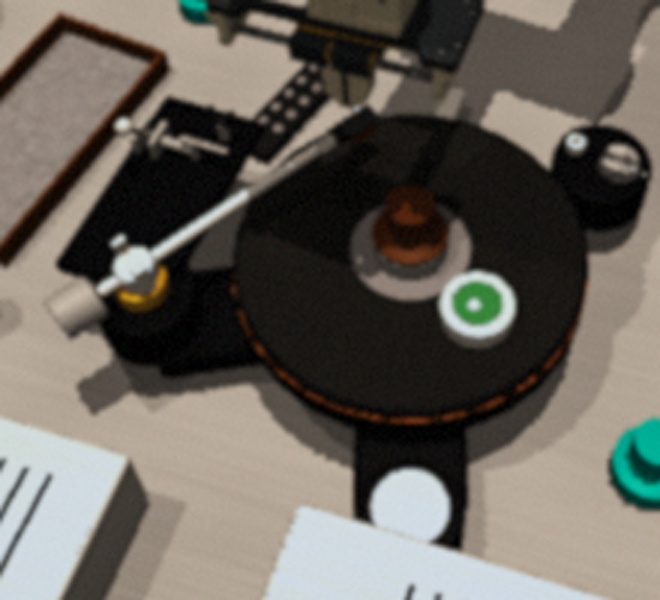

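Request:
jog_arm(plan=[0,0,0,4,0.1,0.4,-1,0,0,0,8,0.1,0.4,-1,0,0,0,8.9,0.1,0.4,-1,0,0,0,8.9,0.1,0.4,-1])

```text
time: 7.45
tool_pos: [0.5288, 0.0035, 0.1419]
tool_rot: [-1.67, 1.568, 3.004]
contact_force: [0.2, 0.2, 0.6]
opening: 0.0005
```

Run:
```python
from h import *
st();go([.4945,-.051,.143],-1.609);go([.479,-.108,.143],-1.609)
c=cam('wrist');crop(c,0,0,512,384,1.5,'w8.png')
```

```text
t 7.45 p [0.5288 0.0035 0.1419] jawyaw -1.61 x [-0.003  0.    -1.   ] F [0.2 0.2 0.6] M [-0.06  0.16 -0.02] op 0.0005
rot [-0.06 -0.02  0.16] cm [-0.1  -3.21  5.58]
rot [-0.06 -0.02  0.16] cm [-0.1  -4.54 11.33]
```

View pics/w8.png

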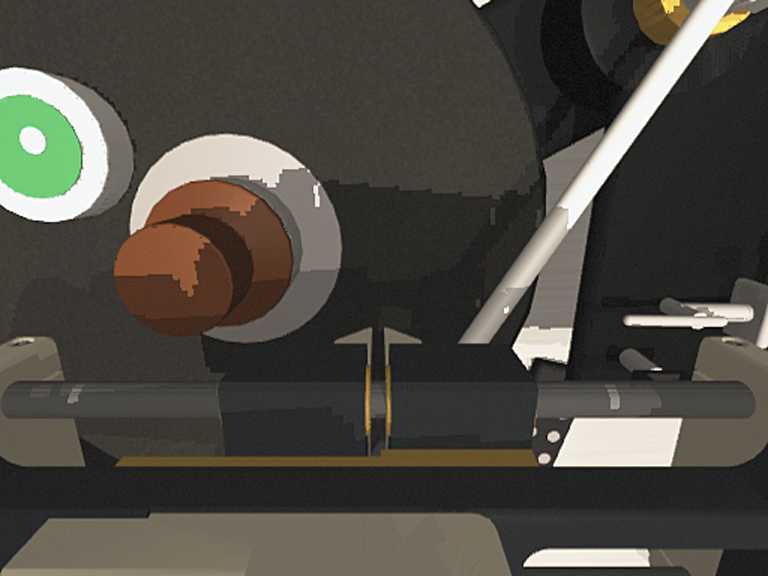

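Request:
jog_arm(plan=[0,0,0,-0.1,-0.6,1,-1,0,0,0,-0.1,-1.2,2,-1,0,0,0,-0.1,-1.8,3,-1,0,0,0,-0.1,-2.4,4.2,-1,0,0,0,-0.1,-3.2,5.6,-1,0,0,0,-0.1,-3.6,7,-1,0,0,0,-0.1,-3.9,8.3,-1,0,0,0,-0.1,-4.2,9.5,-1,0,0,0,-0.1,-4.4,10.3,-1,0,0,0,-0.1,-4.4,10.3,-1])

```text
time: 8.5
tool_pos: [0.4813, -0.0978, 0.1436]
tool_rot: [-1.749, 1.571, 2.924]
contact_force: [0.3, -0.6, -0.2]
opening: 0.0004
```

Run:
```python
from h import *
st()
c=cam('wrist');b=cam('side');a=cam('scene');crop(c,0,0,512,384,1.5,'w9.png');crop(b,190,90,410,290,3,'d9.png');crop(a,120,150,340,350,3,'s9.png')
```

```text
t 8.5 p [ 0.4813 -0.0978  0.1436] jawyaw -1.61 x [-0.  0. -1.] F [ 0.3 -0.6 -0.2] M [-0.08  0.15 -0.04] op 0.0004
```

View pics/w9.png

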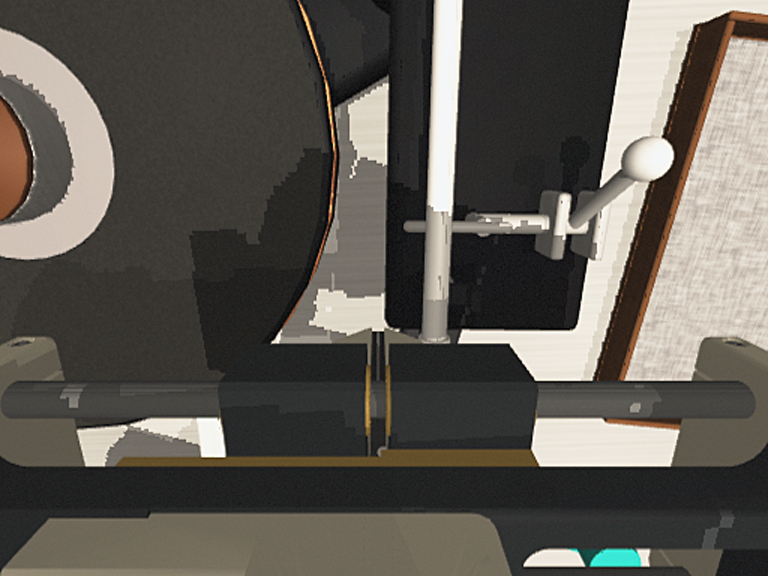

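View pics/s9.png

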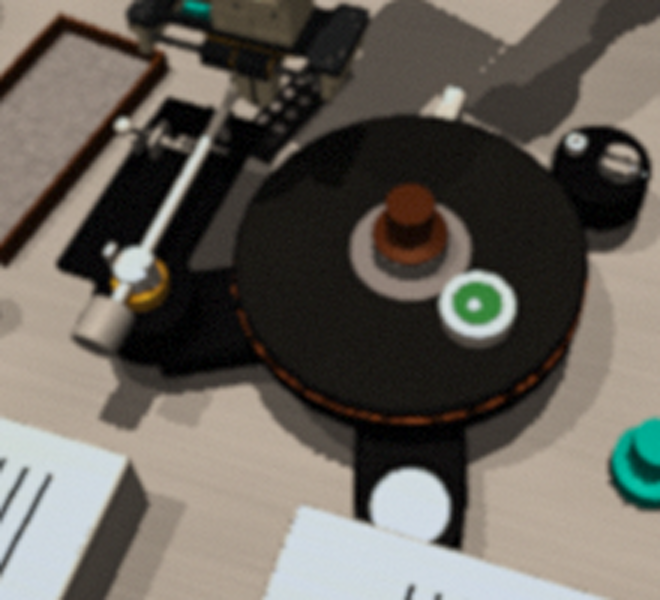

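Run:
```python
from h import *
c=cam('wrist')
f=lambda u,v,z:onz(c,u/1.5,v/1.5,z)[:2]
a=f(446.5,20,.152);b=f(436,320,.152);d=a-b;print('arm',a,b,np.arctan2(d[1],d[0]))
a=f(387,100,.1);b=f(386,320,.1);d=a-b;print('boardL',a,b,np.arctan2(d[1],d[0]))
a=f(616,100,.1);b=f(577,320,.1);d=a-b;print('boardR',a,b,np.arctan2(d[1],d[0]))
a=f(395,327,.1);b=f(570,328,.1);d=b-a;print('boardnear',np.arctan2(d[1],d[0])+np.pi/2)
print('knob',f(648,158,.157))
```

```text
arm [ 0.60072551 -0.12293578] [ 0.4973282  -0.11999281] -0.028454998547155937
boardL [ 0.58481884 -0.1044696 ] [ 0.47754761 -0.10075382] -0.03462526537915182
boardR [ 0.5810304  -0.20877989] [ 0.47386538 -0.20194114] -0.06372865739007913
boardnear -0.04252514268914931
knob [ 0.55568049 -0.1910418 ]
```

Request:
jog_arm(plan=[0,0,0,0,0,0.3,-1,0,0,0,0,0,0.6,-1,0,0,0,0,0,0.6,-1])

```text
time: 9.0
tool_pos: [0.4813, -0.103, 0.1437]
tool_rot: [1.126, 1.571, -0.482]
contact_force: [-0.3, -0.9, 0.3]
opening: 0.0002
```

Run:
```python
from h import *
st()
c=cam('wrist');b=cam('side');a=cam('scene');crop(c,200,150,400,250,4,'w10.png');crop(b,270,180,370,270,6,'d10.png');crop(a,150,150,250,230,6,'s10.png')
```

```text
t 9.0 p [ 0.4813 -0.103   0.1437] jawyaw -1.608 x [ 0. -0. -1.] F [-0.3 -0.9  0.3] M [-0.07  0.15  0.01] op 0.0002
```

View pics/s10.png

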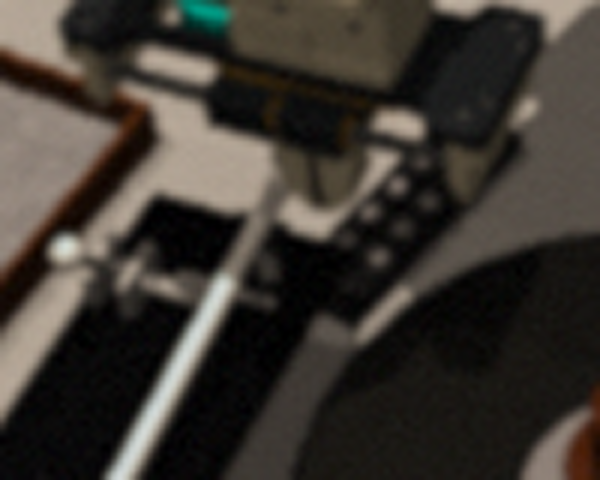

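View pics/d10.png

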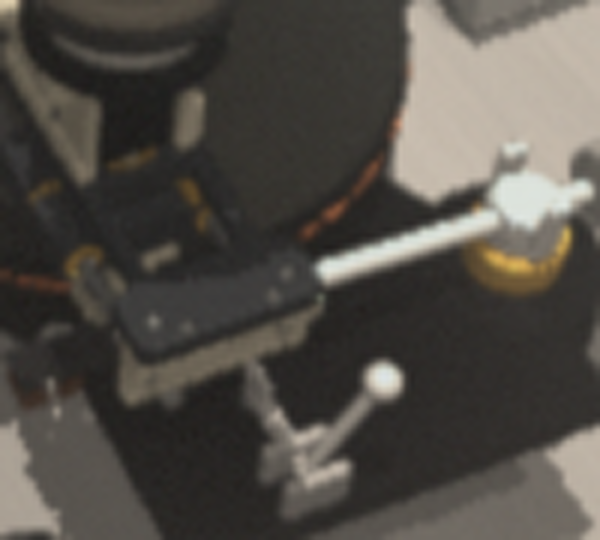

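View pics/w10.png

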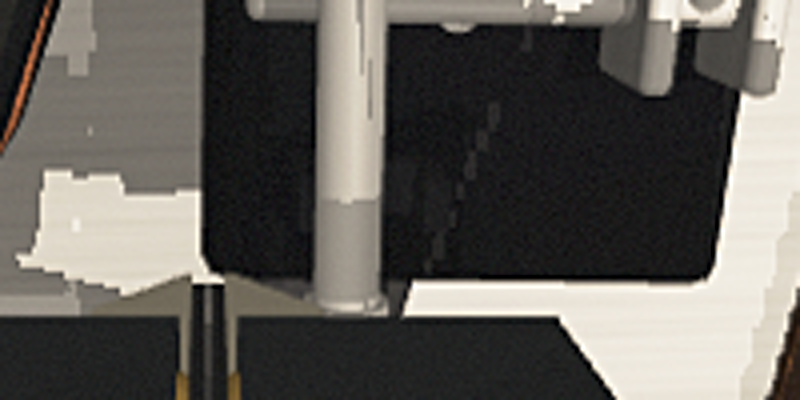

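Run:
```python
from h import *
c=cam('wrist')
im=c['image'][140:250,220:380,::-1].astype(float); im=np.clip(255*(im/90)**.7,0,255).astype(np.uint8)
cv2.imwrite('pics/w11.png',cv2.resize(im,None,fx=5,fy=5,interpolation=cv2.INTER_CUBIC))
```

```text
(no output)
```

View pics/w11.png

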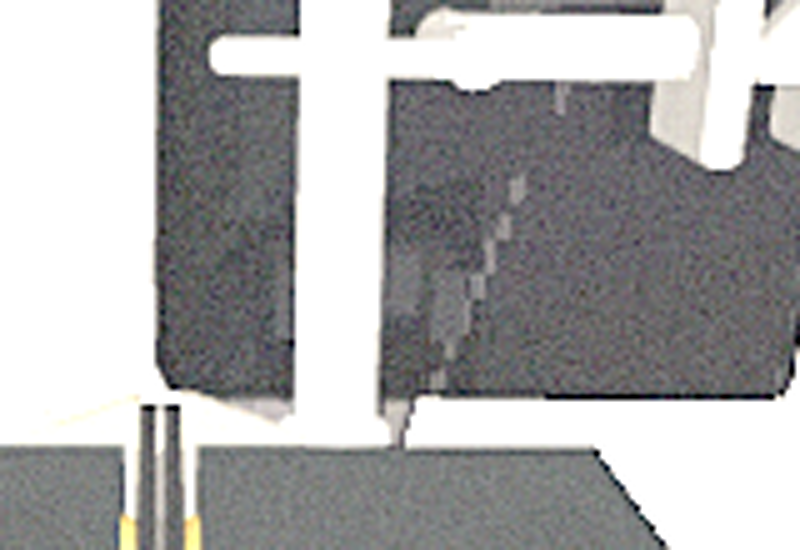

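Request:
jog_arm(plan=[0,0,0,0,0,0.3,-1,0,0,0,0,0,0.6,-1,0,0,0,0,0,0.6,-1])

```text
time: 9.5
tool_pos: [0.4811, -0.1092, 0.1437]
tool_rot: [1.192, 1.571, -0.417]
contact_force: [0.1, 0.3, -0.0]
opening: 0.0004
```

Run:
```python
from h import *
st()
c=cam('wrist')
im=c['image'][140:250,220:380,::-1].astype(float); im=np.clip(255*(im/90)**.7,0,255).astype(np.uint8)
cv2.imwrite('pics/w12.png',cv2.resize(im,None,fx=5,fy=5,interpolation=cv2.INTER_CUBIC))
f=lambda u,v,z:onz(c,220+u/5,140+v/5,z)[:2]
```

```text
t 9.5 p [ 0.4811 -0.1092  0.1437] jawyaw -1.609 x [ 0. -0. -1.] F [ 0.1  0.3 -0. ] M [-0.03  0.21 -0.02] op 0.0004
```

View pics/w12.png

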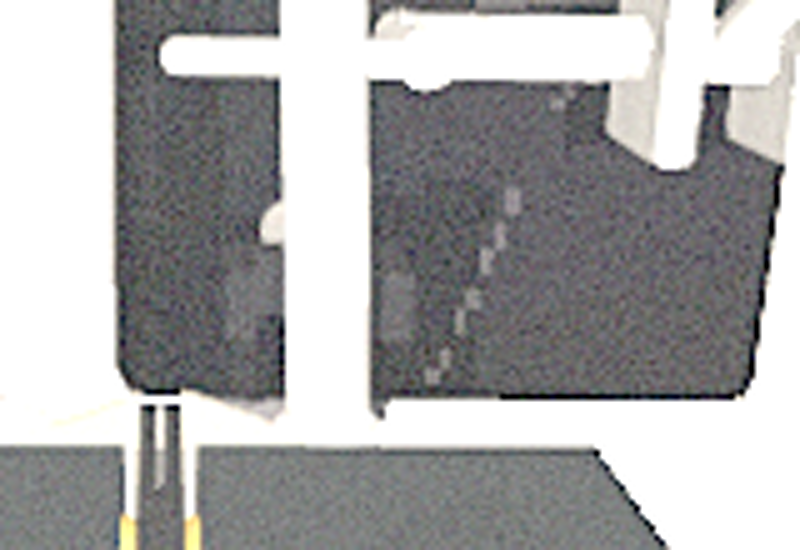

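Run:
```python
from h import *
c=cam('wrist')
im=c['image'].astype(int); g=im.min(2)
P=[]
for r in range(20,215,5):
    row=g[r,230:330]; m=row>110
    # longest run
    runs=[];s=None
    for i,x in enumerate(list(m)+[False]):
        if x and s is None:s=i
        if not x and s is not None: runs.append((i-s,s,i));s=None
    if runs:
        L,s,e=max(runs)
        if 8<L<25: P.append((230+(s+e-1)/2,r)); 
W=np.array([onz(c,u,v,.152)[:2] for u,v in P]); 
p=np.polyfit(W[:,0],W[:,1],1);res=W[:,1]-np.polyval(p,W[:,0]);k=abs(res)<.002;p=np.polyfit(W[k,0],W[k,1],1)
print(len(P),k.sum(),p[0],'y at .499',np.polyval(p,.499),'.669',np.polyval(p,.669), W[[0,-1]])
crop(c,0,0,512,384,1.5,'w13.png')
```

```text
38 37 0.011509659482090106 y at .499 -0.1295250583298736 .669 -0.12756841621791828 [[ 0.59768173 -0.12842603]
 [ 0.49899885 -0.12947593]]
```

View pics/w13.png

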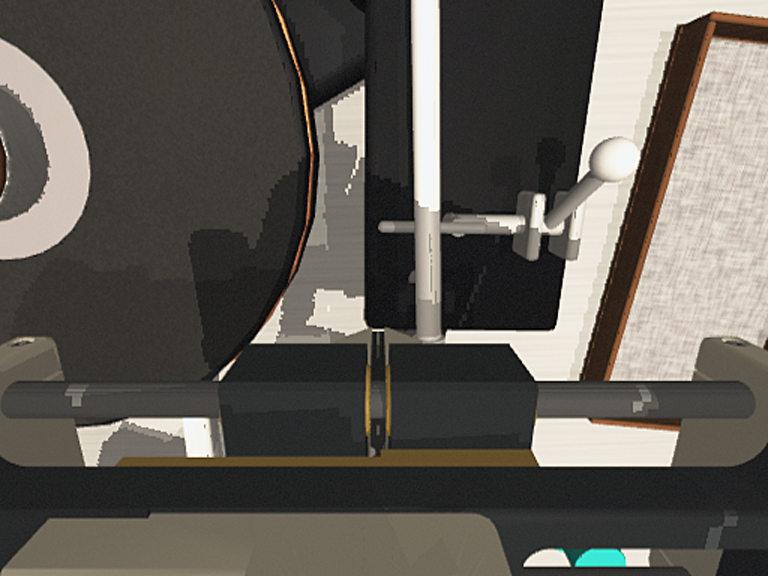

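Request:
jog_arm(plan=[0,0,0,0,0,-1.5,-1,0,0,0,-1,0,-3,-1,0,0,0,-5,0,-3,-1,0,0,0,-8.6,0,-3,-1,0,0,0,-8.6,0,-3,-1])

```text
time: 10.1
tool_pos: [0.4846, -0.0779, 0.2352]
tool_rot: [1.331, 1.561, -0.275]
contact_force: [0.2, 0.5, -0.2]
opening: 0.0004
```

Run:
```python
from h import *
st(); go([.590,-.190,.23],-1.609)
b=cam('side');a=cam('scene');crop(b,230,170,370,275,5,'d14.png')
```

```text
t 10.1 p [ 0.4846 -0.0779  0.2352] jawyaw -1.607 x [ 0.01  -0.003 -1.   ] F [ 0.2  0.5 -0.2] M [-0.05  0.15  0.04] op 0.0004
rot [ 0.13  0.14 -0.57] cm [ 0.66 10.93 10.82]
```

View pics/d14.png

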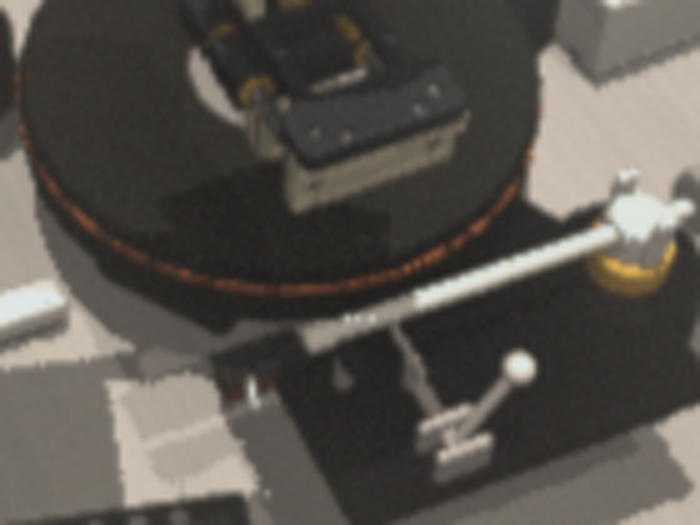

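Request:
jog_arm(plan=[0,0,0,0,4,4,-1,0,0,0,0,8,8,-1,0,0,0,0.3,10.9,10.8,-1,0,0,0,0.3,10.9,10.8,-1,0,0,0,4,10.9,10.8,-1,0,0,0,8.2,10.9,10.8,-1,0,0,0,8.2,10.9,10.8,-1])

```text
time: 10.9
tool_pos: [0.5828, -0.188, 0.1409]
tool_rot: [-1.987, 1.556, 2.688]
contact_force: [-0.7, -0.2, -1.0]
opening: 0.0007
```

Run:
```python
from h import *
st(); go([.520,-.187,.152],-1.609)
```

```text
t 10.9 p [ 0.5828 -0.188   0.1409] jawyaw -1.608 x [-0.013  0.006 -1.   ] F [-0.7 -0.2 -1. ] M [-0.03  0.27  0.04] op 0.0007
rot [ 0.06 -0.34  0.76] cm [-1.02 -6.29  0.12]
```

Request:
jog_arm(plan=[0,0,0,0,0,0,-1,0,0,0,0,0,0,-1])

```text
time: 11.1
tool_pos: [0.588, -0.1907, 0.15]
tool_rot: [1.222, 1.567, -0.386]
contact_force: [-0.4, -0.2, 0.4]
opening: 0.0006
```

Run:
```python
from h import *
st(); go([.520,-.187,.152],-1.609)
```

```text
t 11.1 p [ 0.588  -0.1907  0.15  ] jawyaw -1.608 x [ 0.003 -0.001 -1.   ] F [-0.4 -0.2  0.4] M [-0.04  0.14  0.01] op 0.0006
rot [ 0.07  0.07 -0.18] cm [-0.22 -6.81 -0.12]
```

Request:
jog_arm(plan=[0,0,0,-0.2,-1,0,-1,0,0,0,-0.2,-2,0,-1,0,0,0,-0.2,-3,0,-1,0,0,0,-0.2,-4,0,-1,0,0,0,-0.2,-5,0,-1,0,0,0,-0.2,-6,0,-1,0,0,0,-0.2,-6.8,0,-1,0,0,0,-0.2,-7.2,0,-1,0,0,0,-0.2,-7.2,0,-1])

```text
time: 12.0
tool_pos: [0.5142, -0.188, 0.1495]
tool_rot: [-2.01, 1.57, 2.665]
contact_force: [0.1, -0.8, -0.3]
opening: 0.0001
```

Request:
jog_arm(plan=[0,0,0,0,-0.2,0,-1,0,0,0,0,-0.5,0,-1,0,0,0,0,-0.5,0,-1])

```text
time: 12.3
tool_pos: [0.511, -0.188, 0.1497]
tool_rot: [1.484, 1.568, -0.124]
contact_force: [5.1, -0.8, -2.9]
opening: 0.0004
```

Request:
jog_arm(plan=[0,0,0,0,-0.2,0,-1,0,0,0,0,1.5,0,-1,0,0,0,-4,2,0,-1,0,0,0,-8,2,0,-1,0,0,0,-13,2,0,-1,0,0,0,-13,2,-4,-1,0,0,0,-13,2,-8,-1,0,0,0,-13,2,-12,-1,0,0,0,-13,2,-12,-1])

```text
time: 13.2
tool_pos: [0.5341, -0.0644, 0.2799]
tool_rot: [-2.766, 1.569, 1.914]
contact_force: [0.1, -0.4, -0.5]
opening: 0.0008
```

Run:
```python
from h import *
st()
b=cam('side');a=cam('scene');c=cam('wrist');crop(b,230,170,370,275,5,'d15.png');crop(a,120,150,250,250,5,'s15.png');crop(c,0,0,512,384,1.5,'w15.png')
```

```text
t 13.2 p [ 0.5341 -0.0644  0.2799] jawyaw -1.603 x [-0.001  0.002 -1.   ] F [ 0.1 -0.4 -0.5] M [-0.02  0.21  0.05] op 0.0008
```

View pics/d15.png

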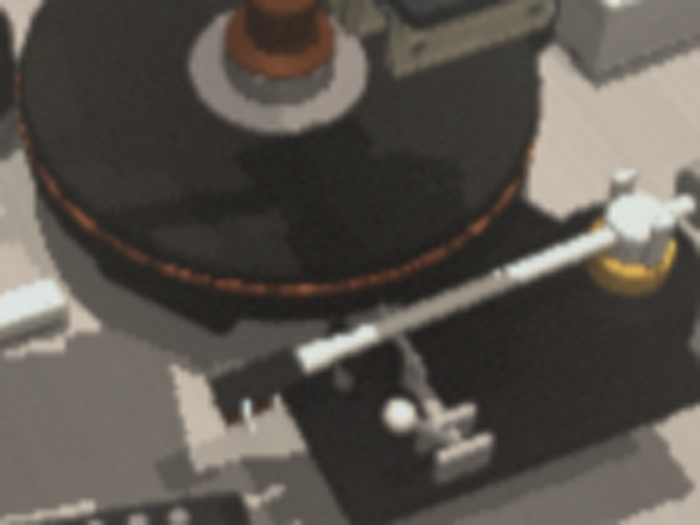

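View pics/w15.png

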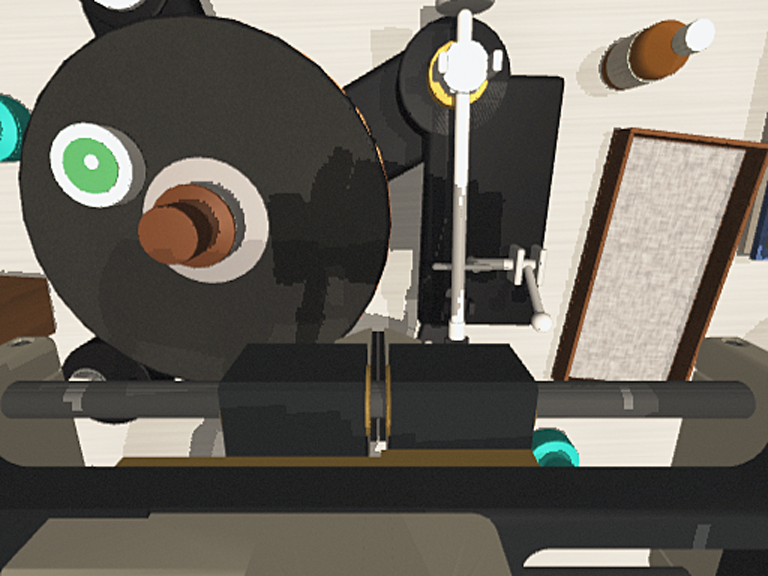

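Run:
```python
from h import *
c=cam('wrist')
f=lambda n,u,v,z:print(n,np.round(onz(c,u/1.5,v/1.5,z)[:2],4))
f('pivot',464,66,.165)
f('tube1',463,120,.132);f('tube2',457,320,.132)
f('wtop',171,235,.17);f('level',91,165.5,.126);f('label',207,220,.106)
f('trayA',632,130,.03);f('trayB',767,146,.03);f('trayNear',567,380,.03);f('trayNR',676,382,.03)
f('spray base',640,68,.0);f('spraycap',703,33,.1)
f('knob',541,322,.153)
im=c['image'];m=(im[:,:,1].astype(int)>im[:,:,0]+40)&(im[:,:,1]>im[:,:,2]+30)
m=m.astype(np.uint8);n,l,s,ce=cv2.connectedComponentsWithStats(m);print([ (s[i,4],np.round(ce[i]*1.5)) for i in range(1,n) if s[i,4]>50])
im2=c['image'][190:240,230:350,::-1].astype(float); cv2.imwrite('pics/w16.png',cv2.resize(np.clip(255*(im2/90)**.7,0,255).astype(np.uint8),None,fx=6,fy=6,interpolation=cv2.INTER_CUBIC))
```

```text
pivot [ 0.6646 -0.1257]
tube1 [ 0.6371 -0.1324]
tube2 [ 0.4873 -0.1311]
wtop [0.5696 0.0665]
level [0.6162 0.1386]
label [0.5711 0.068 ]
trayA [ 0.6317 -0.3115]
trayB [ 0.6128 -0.4416]
trayNear [ 0.3699 -0.2757]
trayNR [ 0.3629 -0.3983]
spray base [ 0.6896 -0.329 ]
spraycap [ 0.6931 -0.3129]
knob [ 0.4919 -0.19  ]
[(np.int32(127), array([115.,   3.])), (np.int32(1671), array([460.,  84.])), (np.int32(323), array([699.,  34.])), (np.int32(56), array([290.,  44.])), (np.int32(62), array([495.,  60.])), (np.int32(2261), array([ 89., 165.])), (np.int32(55), array([518., 266.])), (np.int32(157), array([457., 323.])), (np.int32(74), array([543., 323.])), (np.int32(76), array([656., 452.])), (np.int32(82), array([602., 552.]))]
```

View pics/w16.png

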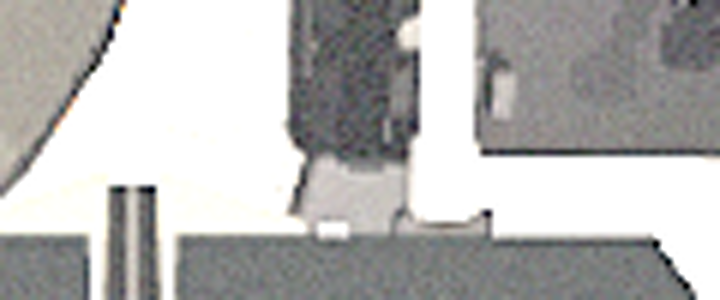

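Run:
```python
from h import *
st();go([.569,.0675,.22],-1.609);go([.569,.0675,.139],-1.609)
```

```text
t 13.4 p [ 0.5344 -0.0695  0.2795] jawyaw -1.609 x [-0.001 -0.    -1.   ] F [ 0.1 -0.3  0.2] M [-0.05  0.18  0.06] op 0.0006
rot [0.02 0.02 0.03] cm [  5.95   2.94 -13.82]
rot [0.02 0.02 0.03] cm [ 14.04   2.94 -13.82]
```

Request:
jog_arm(plan=[0,0,0,0,1,-4,1,0,0,0,0,2,-8,1,0,0,0,2,2.9,-12,1,0,0,0,5,2.9,-13.8,1,0,0,0,6,2.9,-13.8,1,0,0,0,6,2.9,-13.8,1,0,0,0,6,2.9,-13.8,1])

```text
time: 14.1
tool_pos: [0.5693, 0.0664, 0.2206]
tool_rot: [1.268, 1.57, -0.342]
contact_force: [-0.4, -0.0, 0.6]
opening: 0.0519
```

Run:
```python
from h import *
st();go([.569,.0675,.139],-1.609)
c=cam('wrist');crop(c,0,0,512,384,1.5,'w17.png')
```

```text
t 14.1 p [0.5693 0.0664 0.2206] jawyaw -1.61 x [ 0.001 -0.    -1.   ] F [-0.4 -0.   0.6] M [-0.06  0.19 -0.03] op 0.0519
rot [-0.07  0.02 -0.07] cm [ 8.16 -0.04 -0.12]
```

View pics/w17.png

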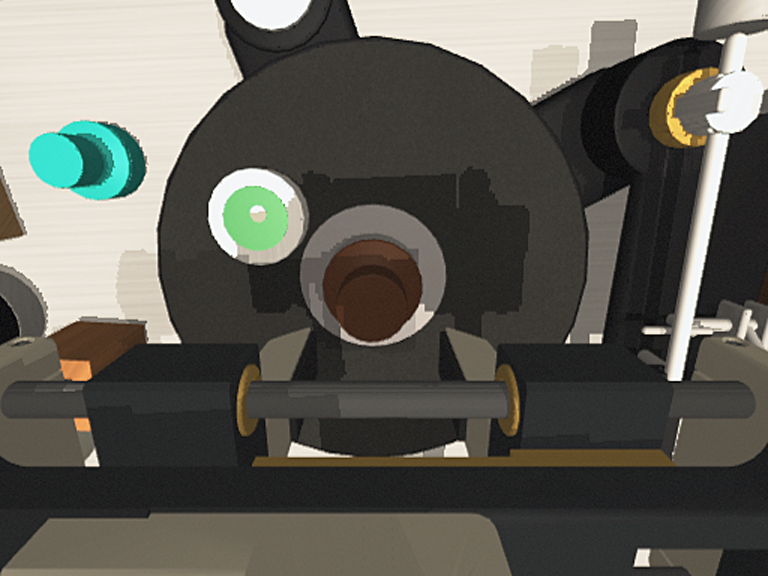

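Run:
```python
from h import *
c=cam('wrist')
for u,v,z in [(379,303,.17),(373,276,.106),(255,216,.126)]: print(np.round(onz(c,u/1.5,v/1.5,z),4))
```

```text
[0.5727 0.0656 0.17  ]
[0.5707 0.0695 0.106 ]
[0.6173 0.1403 0.126 ]
```

Request:
jog_arm(plan=[0,0,0,0,0,-0.1,1,0,0,0,0,0,-0.1,1,0,0,0,2,0,-0.1,1,0,0,0,4,0,-0.1,1,0,0,0,6,0,-0.1,1,0,0,0,7.5,0,-0.1,1,0,0,0,8.1,0,-0.1,1,0,0,0,8.1,0,-0.1,1])

```text
time: 15.0
tool_pos: [0.5685, 0.069, 0.1384]
tool_rot: [-1.631, 1.57, 3.043]
contact_force: [0.1, 0.6, -0.1]
opening: 0.0921
```

Request:
jog_arm(newtons=30, plan=[0,0,0,0,0,0,-1,0,0,0,0,0,0,-1,0,0,0,0,0,0,-1,0,0,0,0,0,0,-1,0,0,0,0,0,0,-1,0,0,0,0,0,0,-1,0,0,0,0,0,0,-1,0,0,0,0,0,0,-1,0,0,0,0,0,0,-1])

```text
time: 15.9
tool_pos: [0.5688, 0.0692, 0.1388]
tool_rot: [2.79, 1.57, 1.181]
contact_force: [0.6, 1.1, 1.5]
opening: 0.0389
```

Request:
jog_arm(plan=[0,0,0,-1,0,0,-1,0,0,0,-2.5,0,0,-1,0,0,0,-5,0,0,-1,0,0,0,-8,0,0,-1,0,0,0,-11,0,0,-1,0,0,0,-11,0,0,-1])

```text
time: 16.5
tool_pos: [0.5706, 0.069, 0.2531]
tool_rot: [1.591, 1.563, -0.017]
contact_force: [-0.4, -0.1, -3.1]
opening: 0.0392
```

Run:
```python
from h import *
st()
# tray pose
for a in [.07,-.07]:
    t=-.13; print(a,np.round([.490+a*np.cos(t),-.359+a*np.sin(t)],4))
go([.490,-.25,.25],-1.609)
b=cam('side');crop(b,200,60,420,260,3,'d18.png')
```

```text
t 16.5 p [0.5706 0.069  0.2531] jawyaw -1.608 x [ 0.008 -0.    -1.   ] F [-0.4 -0.1 -3.1] M [-0.01  0.13 -0.02] op 0.0392
0.07 [ 0.5594 -0.3681]
-0.07 [ 0.4206 -0.3499]
rot [ 0.04 -0.01 -0.47] cm [ 0.25 -6.86 32.18]
```

View pics/d18.png

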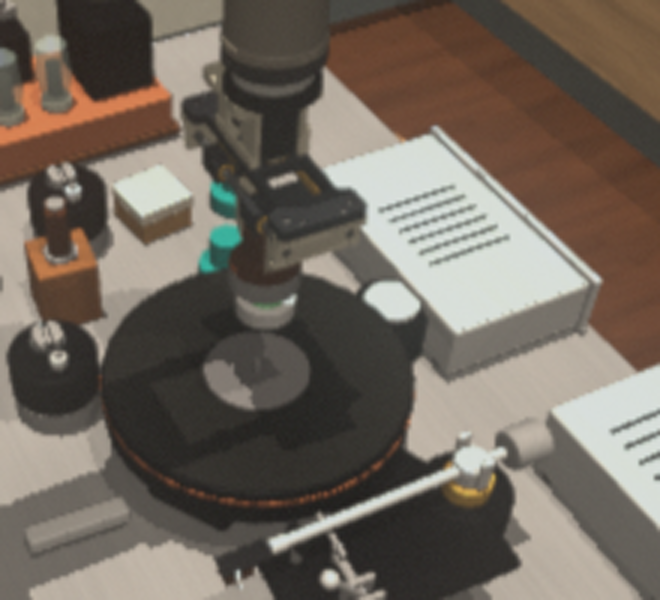

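Run:
```python
from h import *
go([.5594,-.3681,.253],-1.609)
```

```text
rot [ 0.04 -0.   -0.21] cm [-0.27  0.64 43.72]
```

Request:
jog_arm(plan=[0,0,0,0,0,4,-1,0,0,0,0,0.1,9,-1,0,0,0,0,0.2,14,-1,0,0,0,0,0.3,19,-1,0,0,0,0,0.4,24,-1,0,0,0,0,0.5,29,-1,0,0,0,0,0.5,34,-1,0,0,0,0,0.5,39,-1,0,0,0,0,0.5,43.7,-1,0,0,0,0,0.5,43.7,-1])

```text
time: 17.55
tool_pos: [0.5547, -0.3739, 0.2444]
tool_rot: [-1.663, 1.566, 3.006]
contact_force: [-0.3, -0.1, -4.9]
opening: 0.0389
```

Request:
jog_arm(plan=[0,0,0,0,0,0,-1,0,0,0,0,0,0,-1])

```text
time: 17.75
tool_pos: [0.557, -0.3665, 0.2469]
tool_rot: [-2.377, 1.567, 2.299]
contact_force: [0.9, 1.2, -4.5]
opening: 0.0393
```

Run:
```python
from h import *
st();go([.5594,-.3681,.039],-1.609)
c=cam('wrist');crop(c,0,0,512,384,1.5,'w19.png')
```

```text
t 17.75 p [ 0.557  -0.3665  0.2469] jawyaw -1.608 x [-0.002  0.003 -1.   ] F [ 0.9  1.2 -4.5] M [-0.02  0.19 -0.01] op 0.0393
rot [ 0.08 -0.14  0.14] cm [20.79  0.29  0.2 ]
```

View pics/w19.png

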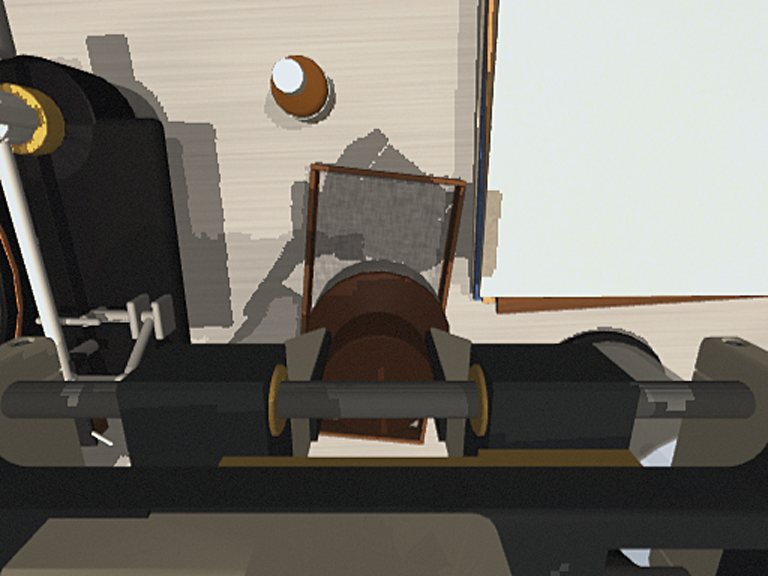

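Run:
```python
from h import *
c=cam('wrist')
for u,v in [(313,164),(466,182),(426,442)]: print(np.round(onz(c,u/1.5,v/1.5,.03),4))
```

```text
[ 0.6344 -0.3115  0.03  ]
[ 0.6142 -0.4471  0.03  ]
[ 0.3413 -0.411   0.03  ]
```

Request:
jog_arm(plan=[0,0,0,4,0,0.2,-1,0,0,0,8,0,0.2,-1,0,0,0,12,0,0.2,-1,0,0,0,15,0,0.2,-1,0,0,0,18,0,0.2,-1,0,0,0,19.5,0,0.2,-1,0,0,0,20.3,0,0.2,-1,0,0,0,20.3,0,0.2,-1,0,0,0,20.3,0,0.2,-1])

```text
time: 18.75
tool_pos: [0.5582, -0.3702, 0.0474]
tool_rot: [0.954, 1.568, -0.654]
contact_force: [-0.8, 0.3, -3.6]
opening: 0.0393
```

Run:
```python
from h import *
st();go([.557,-.3685,.0376],-1.609)
```

```text
t 18.75 p [ 0.5582 -0.3702  0.0474] jawyaw -1.608 x [ 0.002 -0.002 -1.   ] F [-0.8  0.3 -3.6] M [-0.06  0.19  0.03] op 0.0393
rot [ 0.06  0.09 -0.13] cm [ 0.98 -0.13 -0.17]
```

Request:
jog_arm(plan=[0,0,0,0.3,0,0,-1,0,0,0,0.6,0,0,-1,0,0,0,0.9,0,0,-1,0,0,0,0.9,0,0,-1])

```text
time: 19.15
tool_pos: [0.5577, -0.3702, 0.0378]
tool_rot: [0.974, 1.569, -0.634]
contact_force: [-1.5, 1.1, 2.8]
opening: 0.0393
```

Run:
```python
from h import *
st()
```

```text
t 19.15 p [ 0.5577 -0.3702  0.0378] jawyaw -1.608 x [ 0.001 -0.001 -1.   ] F [-1.5  1.1  2.8] M [0.22 0.38 0.03] op 0.0393
```

Request:
jog_arm(plan=[0,0,0,0,0,0,0.4,0,0,0,0,0,0,0.4,0,0,0,0,0,0,0.4,0,0,0,0,0,0,0.4,0,0,0,-3,0,0,0.4,0,0,0,-6,0,0,0.4,0,0,0,-11,0,0,1,0,0,0,-16,0,0,1,0,0,0,-21,0,0,1,0,0,0,-21,0,0,1])

```text
time: 20.15
tool_pos: [0.5597, -0.3717, 0.2558]
tool_rot: [0.916, 1.555, -0.692]
contact_force: [-0.9, -0.4, 0.8]
opening: 0.0899
```

Run:
```python
from h import *
st()
b=cam('side');crop(b,240,220,440,384,4,'d20.png');a=cam('scene');crop(a,60,120,300,300,3,'s20.png')
```

```text
t 20.15 p [ 0.5597 -0.3717  0.2558] jawyaw -1.608 x [ 0.012 -0.01  -1.   ] F [-0.9 -0.4  0.8] M [-0.12  0.08 -0.  ] op 0.0899
```

View pics/d20.png

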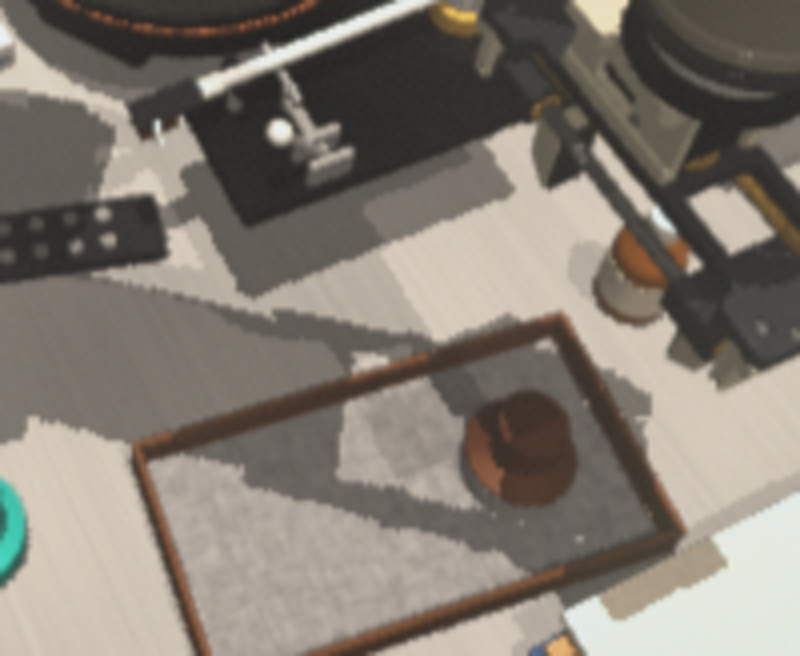

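View pics/s20.png

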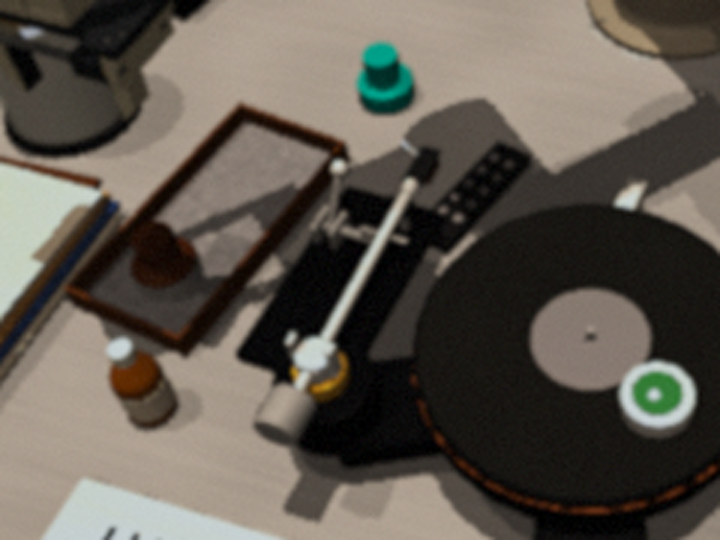

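Run:
```python
from h import *
go([.617,.140,.25],-1.609)
```

```text
rot [ 0.04  0.1  -0.14] cm [ -0.27   4.03 -51.19]
```

Request:
jog_arm(plan=[0,0,0,0,0.4,-5,1,0,0,0,0,0.8,-10,1,0,0,0,0,1.3,-15,1,0,0,0,0,1.8,-20,1,0,0,0,0,2.3,-25,1,0,0,0,0,2.7,-30,1,0,0,0,0,3.1,-35,1,0,0,0,0,3.5,-40,1,0,0,0,0,3.8,-45,1,0,0,0,0,4,-50,1])

```text
time: 21.25
tool_pos: [0.6149, 0.1287, 0.2442]
tool_rot: [-1.459, 1.567, -3.068]
contact_force: [0.7, -0.5, 0.5]
opening: 0.0918
```

Request:
jog_arm(plan=[0,0,0,0,0,0,1,0,0,0,0,0,0,1,0,0,0,0,0,0,1])

```text
time: 21.55
tool_pos: [0.6154, 0.1256, 0.2453]
tool_rot: [-1.267, 1.568, -2.876]
contact_force: [-1.0, -0.0, 0.4]
opening: 0.092
```

Run:
```python
from h import *
st();go([.617,.140,.25],-1.609)
c=cam('wrist');crop(c,0,0,512,384,1.5,'w21.png')
```

```text
t 21.55 p [0.6154 0.1256 0.2453] jawyaw -1.609 x [-0.002 -0.001 -1.   ] F [-1.  -0.   0.4] M [-0.09  0.2  -0.01] op 0.092
rot [-0.    0.04  0.14] cm [-0.47  0.1  -1.44]
```

View pics/w21.png

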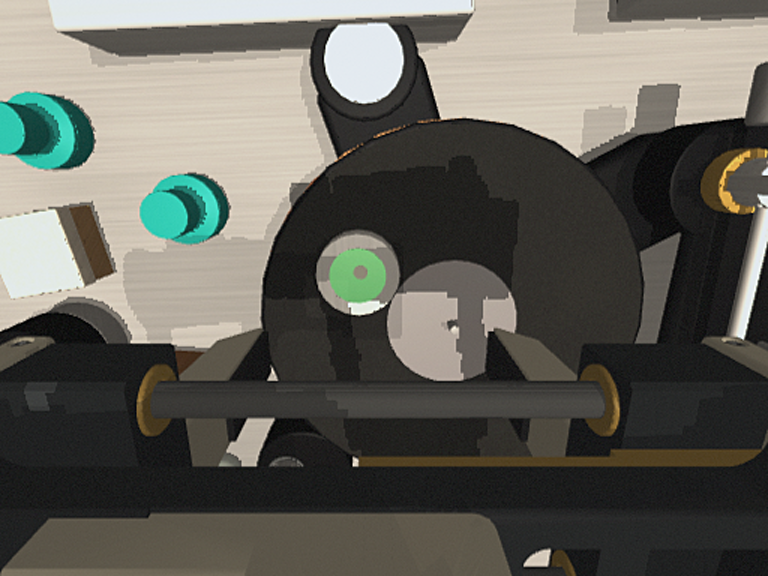

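Run:
```python
from h import *
c=cam('wrist')
print(np.round(onz(c,357.5/1.5,275/1.5,.126),4),np.round(onz(c,453/1.5,326/1.5,.12),4))
im=c['image'].astype(int);m=((im[:,:,1]>im[:,:,0]+40)&(im[:,:,1]>im[:,:,2]+30)).astype(np.uint8)
n,l,s,ce=cv2.connectedComponentsWithStats(m);i=1+np.argmax(s[1:,4]);print(s[i,4],ce[i]);p=onz(c,*ce[i],.126);print(p);go([p[0],p[1],.109],-1.609)
a=cam('scene');crop(a,190,190,350,310,5,'s22.png')
```

```text
[0.6162 0.1393 0.126 ] [0.5723 0.0702 0.12  ]
1005 [237.52437811 183.72537313]
[0.61581683 0.14017929 0.126     ]
rot [-0.08  0.02  0.07] cm [13.71 -0.04 -1.52]
```

View pics/s22.png

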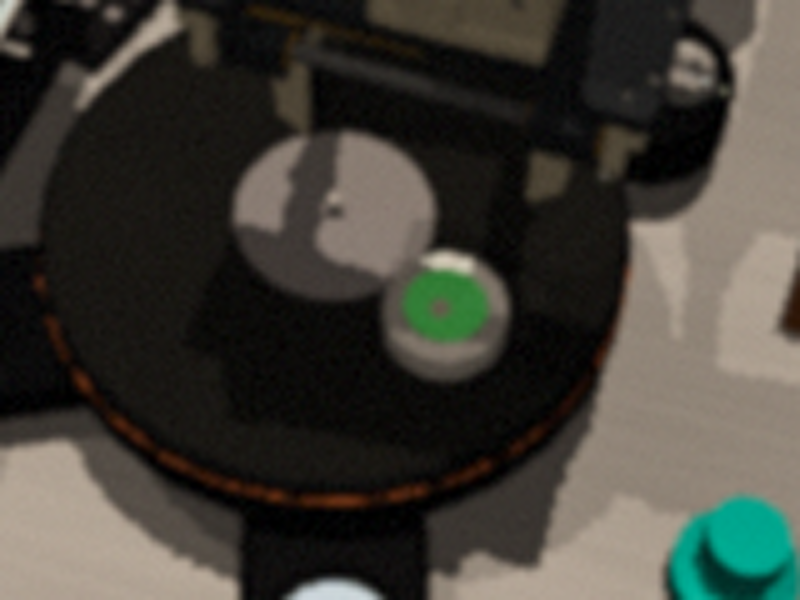

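Request:
jog_arm(plan=[0,0,0,3,0,-1.5,1,0,0,0,6,0,-1.5,1,0,0,0,9,0,-1.5,1,0,0,0,11.5,0,-1.5,1,0,0,0,13,0,-1.5,1,0,0,0,13.6,0,-1.5,1,0,0,0,13.6,0,-1.5,1,0,0,0,13.6,0,-1.5,1])

```text
time: 22.5
tool_pos: [0.6171, 0.1412, 0.1118]
tool_rot: [1.752, 1.569, 0.143]
contact_force: [-1.1, -0.1, -0.3]
opening: 0.0918
```

Run:
```python
from h import *
st();
c=cam('wrist');crop(c,0,0,512,384,1.5,'w23.png')
```

```text
t 22.5 p [0.6171 0.1412 0.1118] jawyaw -1.609 x [ 0.002  0.    -1.   ] F [-1.1 -0.1 -0.3] M [-0.02  0.12  0.02] op 0.0918
```

View pics/w23.png

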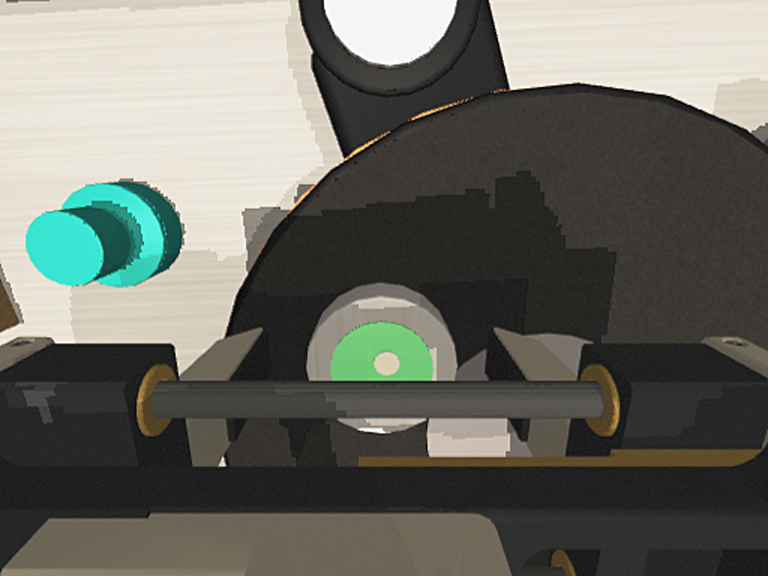

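Run:
```python
from h import *
c=cam('wrist');p,R=pose();print(np.array(proj(c,[p[0],p[1],.126]))*1.5)
```

```text
[377.5635554  364.97444877]
```

Request:
jog_arm(newtons=25, plan=[0,0,0,0.25,0,0,-1,0,0,0,0.25,0,0,-1,0,0,0,0.25,0,0,-1,0,0,0,0.25,0,0,-1,0,0,0,0.25,0,0,-1,0,0,0,0.25,0,0,-1,0,0,0,0.25,0,0,-1,0,0,0,0.25,0,0,-1])

```text
time: 23.4
tool_pos: [0.6164, 0.1416, 0.1083]
tool_rot: [1.615, 1.571, 0.007]
contact_force: [-0.4, -0.3, 1.1]
opening: 0.0596
```

Request:
jog_arm(plan=[0,0,0,-2,0,0,-1,0,0,0,-5,0,0,-1,0,0,0,-9,0,0,-1,0,0,0,-13,0,0,-1,0,0,0,-14,0,0,-1,0,0,0,-14,0,0,-1])

```text
time: 24.0
tool_pos: [0.617, 0.1418, 0.2497]
tool_rot: [1.775, 1.567, 0.167]
contact_force: [-0.5, 0.3, -2.0]
opening: 0.0595
```

Run:
```python
from h import *
st();go([.4235,-.3516,.25],-1.609)
```

```text
t 24.0 p [0.617  0.1418 0.2497] jawyaw -1.608 x [ 0.003  0.001 -1.   ] F [-0.5  0.3 -2. ] M [-0.07  0.17 -0.01] op 0.0595
rot [ 0.04 -0.04 -0.19] cm [ -0.13 -17.49  50.03]
```

Request:
jog_arm(plan=[0,0,0,0,-1.5,4.5,-1,0,0,0,0,-3,9,-1,0,0,0,0,-4.5,13.5,-1,0,0,0,0,-6,18,-1,0,0,0,0,-8,22.5,-1,0,0,0,0,-10,27,-1,0,0,0,0,-11.5,31.5,-1,0,0,0,0,-13,36,-1,0,0,0,0,-14.5,40.5,-1,0,0,0,0,-16,45,-1])

```text
time: 25.0
tool_pos: [0.4379, -0.3029, 0.2456]
tool_rot: [-2.343, 1.566, 2.332]
contact_force: [1.1, 0.4, -1.3]
opening: 0.0599
```

Request:
jog_arm(plan=[0,0,0,0,-1.5,4,-1,0,0,0,0,-1.5,5,-1,0,0,0,0,-1.5,5,-1,0,0,0,0,-1.5,5,-1])

```text
time: 25.4
tool_pos: [0.4228, -0.3501, 0.2467]
tool_rot: [-2.604, 1.568, 2.072]
contact_force: [-0.2, -0.0, -1.6]
opening: 0.0594
```

Run:
```python
from h import *
st();go([.4235,-.3516,.0075],-1.609)
c=cam('wrist');crop(c,0,0,512,384,1.5,'w24.png')
```

```text
t 25.4 p [ 0.4228 -0.3501  0.2467] jawyaw -1.608 x [-0.002  0.003 -1.   ] F [-0.2 -0.  -1.6] M [-0.01  0.19 -0.  ] op 0.0594
rot [ 0.06 -0.16  0.1 ] cm [23.92  0.11  0.22]
```

View pics/w24.png

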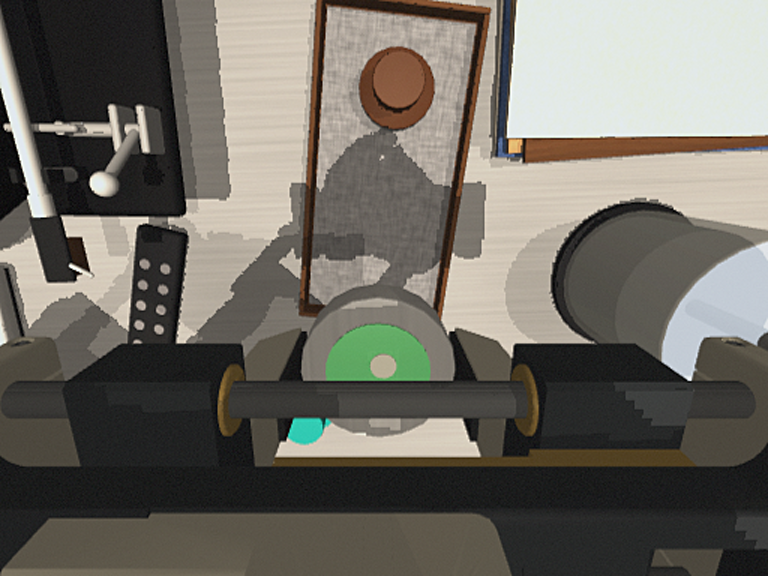

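Run:
```python
from h import *
c=cam('wrist')
for u,v,z in [(303,316,.03),(437,321,.03),(318,1,.03),(489,10,.03),(555,290,0),(397,88,.005)]: print(np.round(onz(c,u/1.5,v/1.5,z),4))
```

```text
[ 0.3575 -0.2737  0.03  ]
[ 0.3477 -0.4054  0.03  ]
[ 0.6244 -0.3089  0.03  ]
[ 0.6133 -0.4453  0.03  ]
[ 0.366 -0.532  0.   ]
[ 0.5629 -0.3717  0.005 ]
```

Request:
jog_arm(plan=[0,0,0,4,0,0.2,-1,0,0,0,8,0,0.2,-1,0,0,0,12,0,0.2,-1,0,0,0,16,0,0.2,-1,0,0,0,19,0,0.2,-1,0,0,0,21,0,0.2,-1,0,0,0,22.5,0,0.2,-1,0,0,0,23,0,0.2,-1,0,0,0,23,0,0.2,-1,0,0,0,23,0,0.2,-1])

```text
time: 26.5
tool_pos: [0.4235, -0.3533, 0.0191]
tool_rot: [0.873, 1.569, -0.734]
contact_force: [0.0, -0.6, -0.3]
opening: 0.0596
```

Run:
```python
from h import *
st();go([.4235,-.3516,.0073],-1.609)
```

```text
t 26.5 p [ 0.4235 -0.3533  0.0191] jawyaw -1.607 x [ 0.001 -0.001 -1.   ] F [ 0.  -0.6 -0.3] M [-0.01  0.18 -0.02] op 0.0596
rot [ 0.09  0.05 -0.06] cm [ 1.18 -0.   -0.17]
```

Request:
jog_arm(plan=[0,0,0,0.4,0,0,-1,0,0,0,0.8,0,0,-1,0,0,0,1.1,0,0,-1,0,0,0,1.1,0,0,-1])

```text
time: 26.9
tool_pos: [0.4228, -0.3534, 0.0073]
tool_rot: [1.514, 1.571, -0.094]
contact_force: [0.4, -0.4, -0.2]
opening: 0.0593
```

Run:
```python
from h import *
st()
```

```text
t 26.9 p [ 0.4228 -0.3534  0.0073] jawyaw -1.608 x [ 0. -0. -1.] F [ 0.4 -0.4 -0.2] M [ 0.1   0.22 -0.01] op 0.0593
```

Request:
jog_arm(plan=[0,0,0,0,0,0,0.5,0,0,0,0,0,0,0.5,0,0,0,0,0,0,0.5,0,0,0,-2,0,0,0.5,0,0,0,-5,0,0,0.5,0,0,0,-10,0,0,0.5,0,0,0,-15,0,0,0.5,0,0,0,-20,0,0,0.5,0,0,0,-24,0,0,0.5,0,0,0,-24,0,0,0.5])

```text
time: 27.9
tool_pos: [0.4246, -0.3554, 0.2537]
tool_rot: [0.779, 1.558, -0.829]
contact_force: [0.7, 0.0, -0.4]
opening: 0.0691
```

Run:
```python
from h import *
st()
c=cam('wrist');crop(c,0,0,512,384,1.5,'w25.png')
b=cam('side');crop(b,200,60,456,384,2.3,'d25.png')
```

```text
t 27.9 p [ 0.4246 -0.3554  0.2537] jawyaw -1.608 x [ 0.008 -0.009 -1.   ] F [ 0.7  0.  -0.4] M [-0.08  0.15 -0.04] op 0.0691
```

View pics/w25.png

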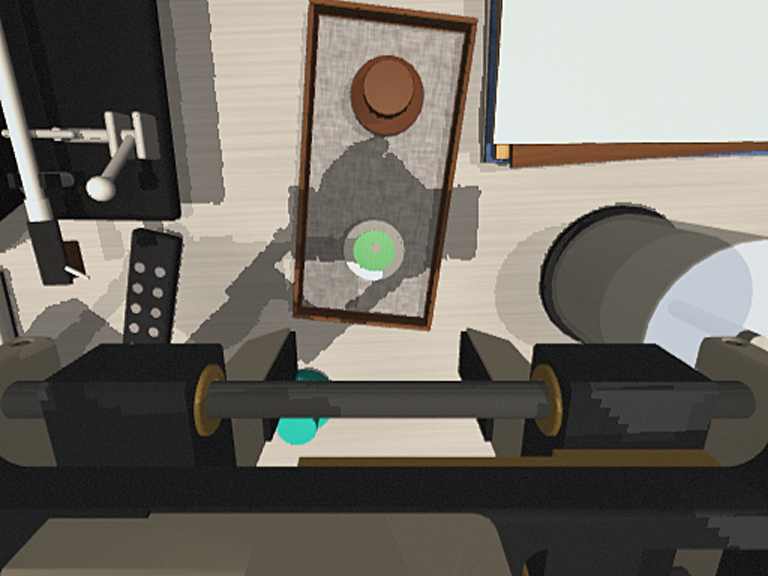

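View pics/d25.png

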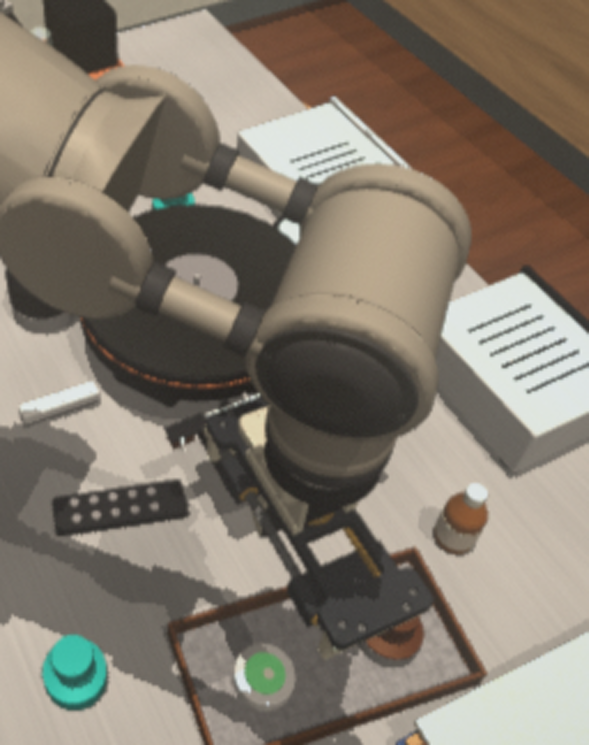

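Request:
jog_arm(plan=[0,0,0,-1,0,-4.5,0.5,0,0,0,-2,0,-9,0.5,0,0,0,-4,0,-13.5,1,0,0,0,-5,0,-18,1,0,0,0,-5,-0.5,-22.5,1,0,0,0,-5,-1,-27,1,0,0,0,-5,-1.5,-31.5,1,0,0,0,-5,-2,-36,1,0,0,0,-5,-3,-40.5,1,0,0,0,-5,-4,-45,1])

```text
time: 29.0
tool_pos: [0.3983, 0.0994, 0.2955]
tool_rot: [-1.501, 1.567, -3.11]
contact_force: [0.8, -0.2, -0.6]
opening: 0.0913
```

Request:
jog_arm(plan=[0,0,0,0,0,-4.5,1,0,0,0,0,0,-9,1,0,0,0,0,0,-13.5,1,0,0,0,0,0,-18,1,0,0,0,0,0,-22,1,0,0,0,0,0,-24,1,0,0,0,0,0,-24,1,0,0,0,0,0,-24,1])

```text
time: 29.8
tool_pos: [0.408, 0.3371, 0.2955]
tool_rot: [-0.878, 1.567, -2.485]
contact_force: [-0.7, -0.1, -1.0]
opening: 0.0916
```

Run:
```python
from h import *
st()
c=cam('wrist');crop(c,0,0,512,384,1.5,'w26.png')
```

```text
t 29.8 p [0.408  0.3371 0.2955] jawyaw -1.608 x [-0.003 -0.002 -1.   ] F [-0.7 -0.1 -1. ] M [-0.03  0.17 -0.01] op 0.0916
```

View pics/w26.png

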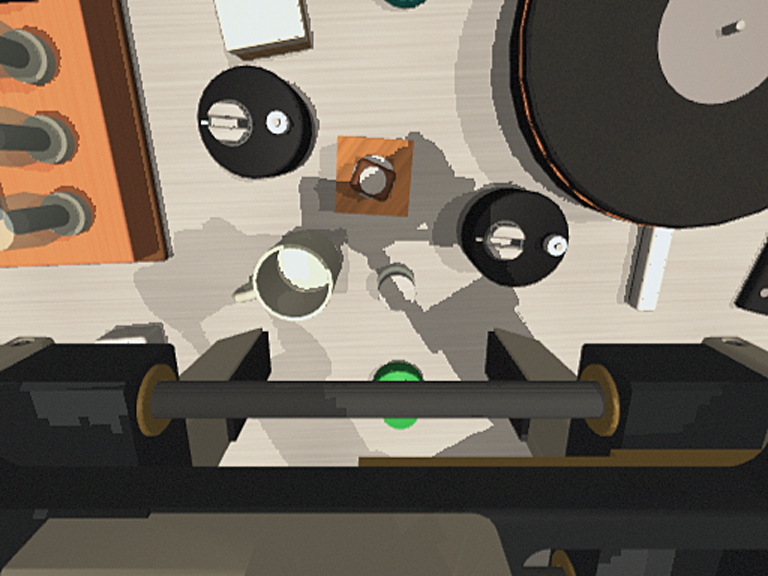

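Run:
```python
from h import *
c=cam('wrist');crop(c,215,85,285,150,9,'w27.png');crop(c,125,40,215,125,8,'w28.png');crop(c,300,120,385,200,8,'w29.png')
```

```text
(no output)
```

View pics/w27.png

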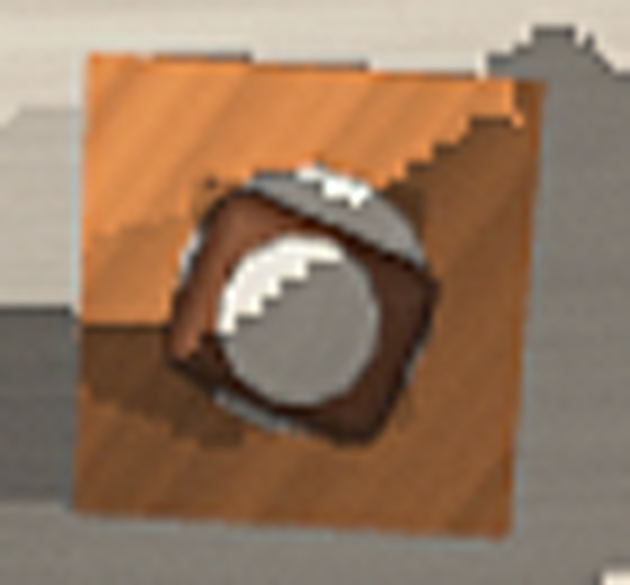

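View pics/w28.png

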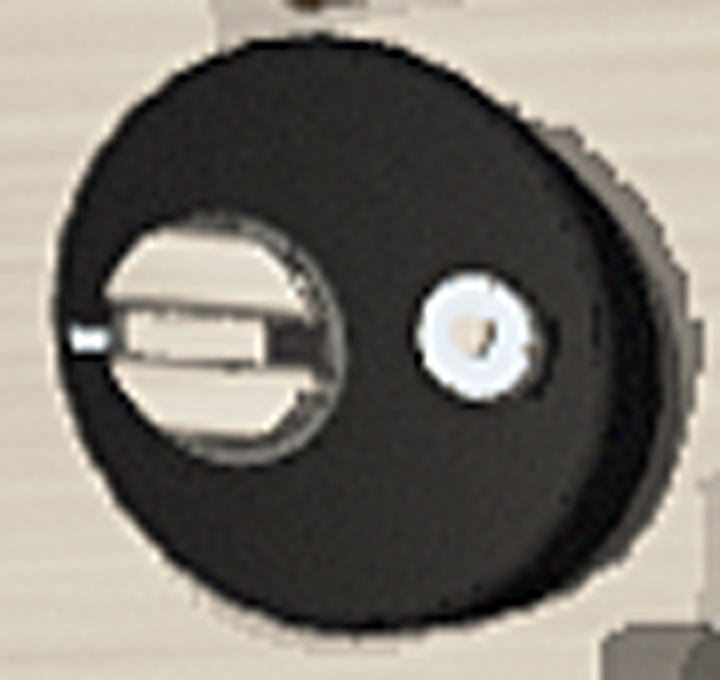

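View pics/w29.png

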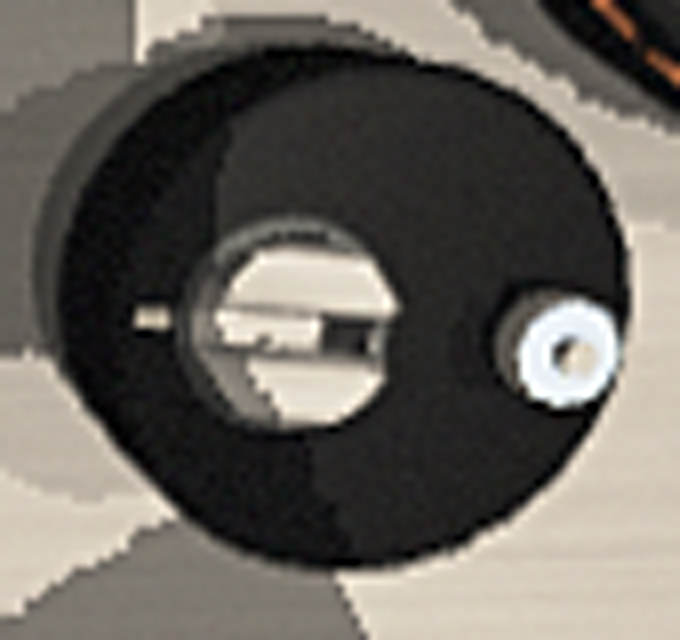

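Run:
```python
from h import *
c=cam('wrist')
def P(ou,ov,k,u,v,z): return onz(c,ou+u/k-.0,ov+v/k,z)
C=[P(215,85,9,*q,.08) for q in [(88,55),(545,80),(512,535),(72,512)]]
print('stand',np.round(np.mean(C,0),4),[round(np.linalg.norm(C[i]-C[i-1]),4) for i in range(4)])
print('drv top',np.round(P(215,85,9,300,320,.147),4))
H=[P(215,85,9,*q,.147)[:2] for q in [(228,192),(437,283),(365,443),(176,358)]]
for i in range(4):
    d=H[(i+1)%4]-H[i]; print('edge',round(np.linalg.norm(d),4),round(np.arctan2(d[1],d[0]),3))
print('handle mean',np.mean(H,0))
B=lambda u,v,z:P(125,40,8,u,v,z); A=lambda u,v,z:P(300,120,8,u,v,z)
for n,F,scr,pul,line,e1,e2 in [('B',B,(215,338),(477,335),(90,340),[(110,295),(300,312)],[(115,362),(300,376)]),('A',A,(302,330),(572,353),(153,318),[(225,303),(390,322)],[(215,342),(380,358)])]:
    s=F(*scr,.092);p=F(*pul,.098);l=F(*line,.08)
    d=p-s;print(n,'screw',np.round(s,4),'pul',np.round(p,4),'dist',round(np.linalg.norm(d[:2]),4),'ang s->p',round(np.arctan2(d[1],d[0]),3),'line',np.round(l,4), 'ang l->p', round(np.arctan2(*(p-l)[1::-1]),3))
    for e in (e1,e2):
        d=F(*e[1],.092)-F(*e[0],.092);print('  slot edge ang',round(np.arctan2(d[1],d[0]),3))
```

```text
stand [0.472  0.3376 0.08  ] [np.float64(0.0655), np.float64(0.0661), np.float64(0.0656), np.float64(0.067)]
drv top [0.472  0.3376 0.147 ]
edge 0.0274 -2.005
edge 0.021 2.679
edge 0.0254 1.117
edge 0.0205 -0.364
handle mean [0.47202851 0.33735588]
B screw [0.5206 0.4563 0.092 ] pul [0.5189 0.4142 0.098 ] dist 0.0422 ang s->p -1.61 line [0.5222 0.4805 0.08  ] ang l->p -1.621
  slot edge ang -1.692
  slot edge ang -1.679
A screw [0.412  0.2197 0.092 ] pul [0.4076 0.1764 0.098 ] dist 0.0435 ang s->p -1.672 line [0.4127 0.242  0.08  ] ang l->p -1.648
  slot edge ang -1.723
  slot edge ang -1.706
```

Request:
jog_arm(plan=[-8.5,0,0,0,1,0,1,-17,0,0,0,2,0,1,-25.5,0,0,0,3,0,1,-34,0,0,0,4,0,1,-42.5,0,0,0,5,0,1,-51,0,0,0,6,0,1,-59.5,0,0,0,6.4,0,1,-68,0,0,0,6.4,0,1,-76.5,0,0,0,6.4,0,1,-85,0,0,0,6.4,0,1])

```text
time: 30.95
tool_pos: [0.4729, 0.3339, 0.2974]
tool_rot: [-0.18, 1.571, -0.3]
contact_force: [0.3, 0.8, -0.3]
opening: 0.0918
```

Request:
jog_arm(plan=[-8.5,0,0,0,0,0,1,-17,0,0,0,0,0,1,-25.5,0,0,0,0,0,1,-34,0,0,0,0,0,1,-42.5,0,0,0,0,0,1,-51,0,0,0,0,0,1,-59.5,0,0,0,0,0,1,-68,0,0,0,0,0,1,-76.5,0,0,0,0,0,1,-85,0,0,0,0,0,1])

```text
time: 31.95
tool_pos: [0.4728, 0.3339, 0.2975]
tool_rot: [-1.217, 1.571, 0.146]
contact_force: [-0.2, 0.5, 0.0]
opening: 0.0915
```

Run:
```python
from h import *
st();go([.472,.3376,.25],2.71)
print(observe()['qpos'])
```

```text
t 31.95 p [0.4728 0.3339 0.2975] jawyaw 1.363 x [ 0.  0. -1.] F [-0.2  0.5  0. ] M [-0.01  0.02  0.01] op 0.0915
rot [-7.717e+01 -1.000e-02  2.000e-02] cm [4.75 0.16 0.34]
[ 4.82591599e-01  4.02524538e-01  1.23859773e+00 -9.08683378e-05
  1.50021093e+00 -8.80547530e-01]
```

Request:
jog_arm(plan=[-8.5,0,0,1,0.1,0.1,1,-17,0,0,2,0.2,0.2,1,-25.5,0,0,3,0.2,0.3,1,-34,0,0,4,0.2,0.3,1,-42.5,0,0,4.7,0.2,0.3,1,-51,0,0,4.7,0.2,0.3,1,-59.5,0,0,4.7,0.2,0.3,1,-68,0,0,4.7,0.2,0.3,1,-77.2,0,0,4.7,0.2,0.3,1,-77.2,0,0,4.7,0.2,0.3,1])

```text
time: 32.95
tool_pos: [0.4715, 0.3375, 0.2505]
tool_rot: [-2.467, 1.571, 0.24]
contact_force: [-0.1, 0.3, 0.5]
opening: 0.0917
```

Run:
```python
from h import *
st();go([.472,.3376,.093],2.71)
c=cam('wrist');crop(c,0,0,512,384,1.5,'w30.png')
```

```text
t 32.95 p [0.4715 0.3375 0.2505] jawyaw 2.706 x [ 0.  0. -1.] F [-0.1  0.3  0.5] M [ 0.13  0.06 -0.04] op 0.0917
rot [-0.21 -0.01  0.01] cm [15.75 -0.03 -0.04]
```

View pics/w30.png

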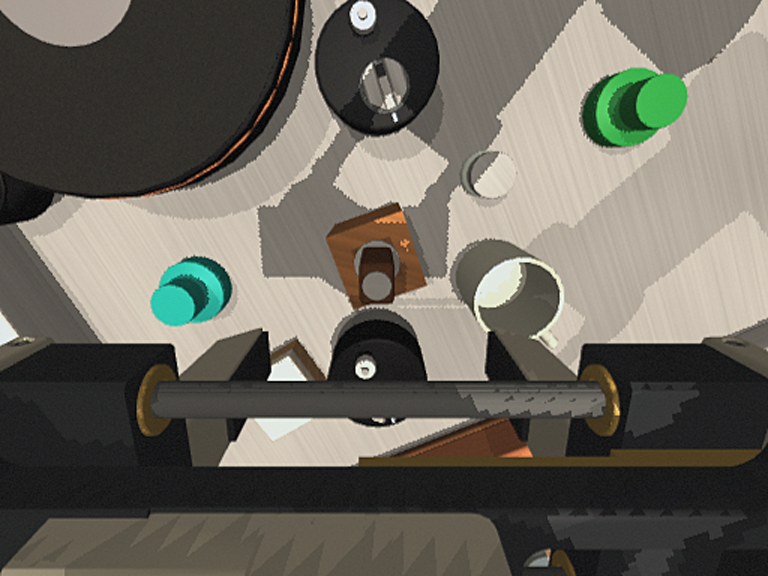

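Request:
jog_arm(plan=[0,0,0,2,0,0,0,0,0,0,5,0,0,0,0,0,0,7,0,0,0,0,0,0,7,0,0,0,0,0,0,9,0,0,0,0,0,0,12,0,0,0,0,0,0,14.5,0,0,0,0,0,0,15.6,0,0,0,0,0,0,15.6,0,0,0,0,0,0,15.6,0,0,0])

```text
time: 34.0
tool_pos: [0.4721, 0.3389, 0.0957]
tool_rot: [-2.202, 1.569, 0.503]
contact_force: [-0.1, 0.1, -0.1]
opening: 0.046
```

Run:
```python
from h import *
st();go([.472,.3376,.0925],2.71)
c=cam('wrist');crop(c,150,150,350,290,4,'w31.png')
```

```text
t 34.0 p [0.4721 0.3389 0.0957] jawyaw 2.705 x [ 0.002  0.001 -1.   ] F [-0.1  0.1 -0.1] M [0.03 0.11 0.01] op 0.046
rot [-0.27 -0.08  0.11] cm [ 0.32  0.13 -0.04]
```

View pics/w31.png

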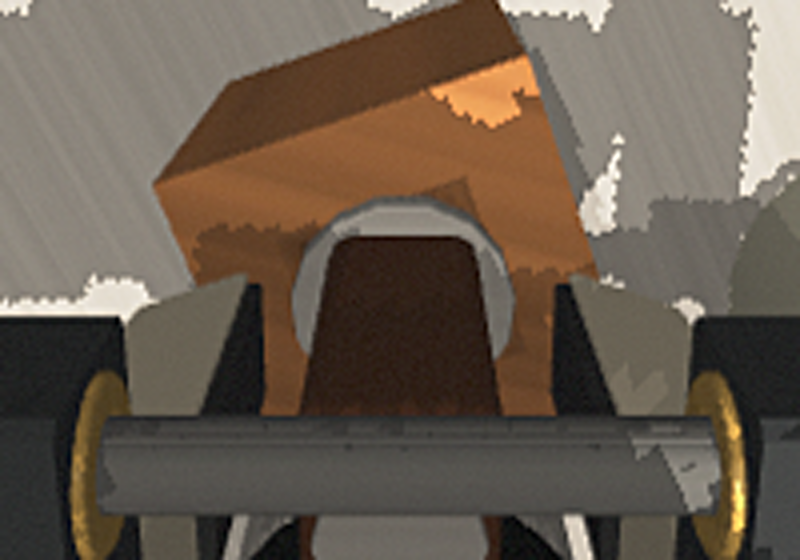

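Handle is centred between the fingers and square to them. Lower 3 mm and grip.

Request:
jog_arm(newtons=55, plan=[0,0,0,0.3,0.1,0,0,0,0,0,0.3,0.1,0,0,0,0,0,0.3,0.1,0,-1,0,0,0,0.3,0.1,0,-1,0,0,0,0.3,0.1,0,-1,0,0,0,0.3,0.1,0,-1,0,0,0,0.3,0.1,0,-1,0,0,0,0.3,0.1,0,-1])

```text
time: 34.85
tool_pos: [0.471, 0.3377, 0.0914]
tool_rot: [-2.286, 1.57, 0.42]
contact_force: [0.8, -0.7, 1.3]
opening: 0.0235
```

Run:
```python
from h import *
st()
```

```text
t 34.85 p [0.471  0.3377 0.0914] jawyaw 2.706 x [ 0.  0. -1.] F [ 0.8 -0.7  1.3] M [ 0.02  0.06 -0.03] op 0.0235
```

Request:
jog_arm(plan=[0,0,0,-1,0,0,-1,0,0,0,-3,0,0,-1,0,0,0,-5,0,0,-1,0,0,0,-7,0,0,-1,0,0,0,-9,0,0,-1,0,0,0,-11,0,0,-1,0,0,0,-12.5,0,0,-1,0,0,0,-12.5,0,0,-1,0,0,0,-12.5,0,0,-1])

```text
time: 35.75
tool_pos: [0.4705, 0.3375, 0.216]
tool_rot: [0.724, 1.57, -2.853]
contact_force: [-0.7, -1.0, -2.4]
opening: 0.0235
```

Run:
```python
from h import *
st();go([.412,.2205,.215],2.998)
c=cam('wrist');crop(c,0,0,512,384,1.5,'w32.png')
b=cam('side');crop(b,180,90,330,210,5,'d32.png')
```

```text
t 35.75 p [0.4705 0.3375 0.216 ] jawyaw 2.706 x [-0. -0. -1.] F [-0.7 -1.  -2.4] M [0.08 0.1  0.07] op 0.0235
rot [-1.672e+01  2.000e-02 -1.000e-02] cm [ 0.1  13.08  0.37]
```

View pics/w32.png

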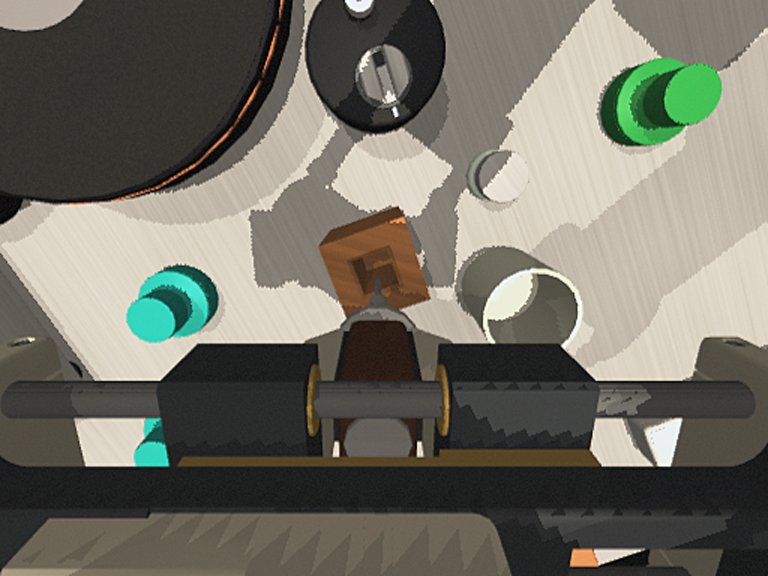

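View pics/d32.png

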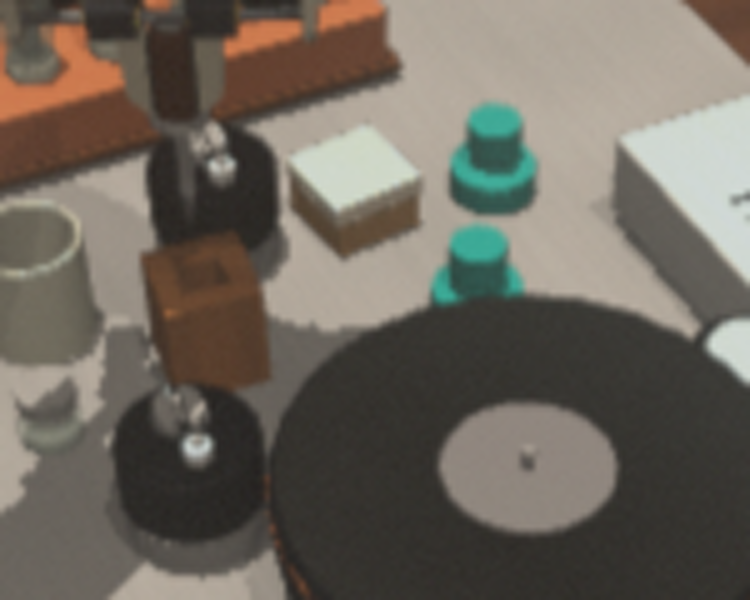

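Run:
```python
from h import *
c=cam('wrist');p,R=pose()
print('tip pix',np.array(proj(c,p+R.apply([.0864,0,0])))*1.5)
crop(c,195,0,310,95,7,'w33.png');crop(c,215,160,290,230,9,'w34.png')
```

```text
tip pix [376.24260408 290.25175201]
```

View pics/w33.png

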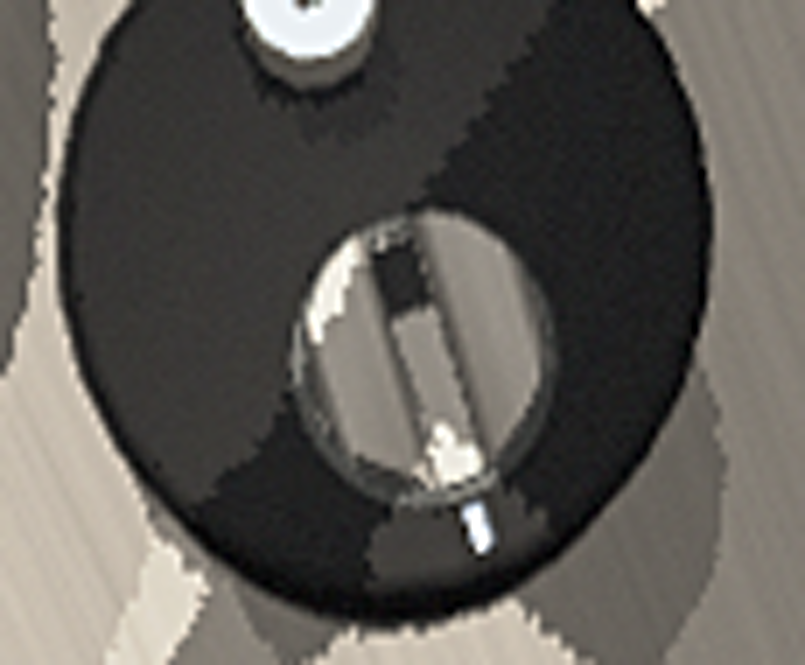

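View pics/w34.png

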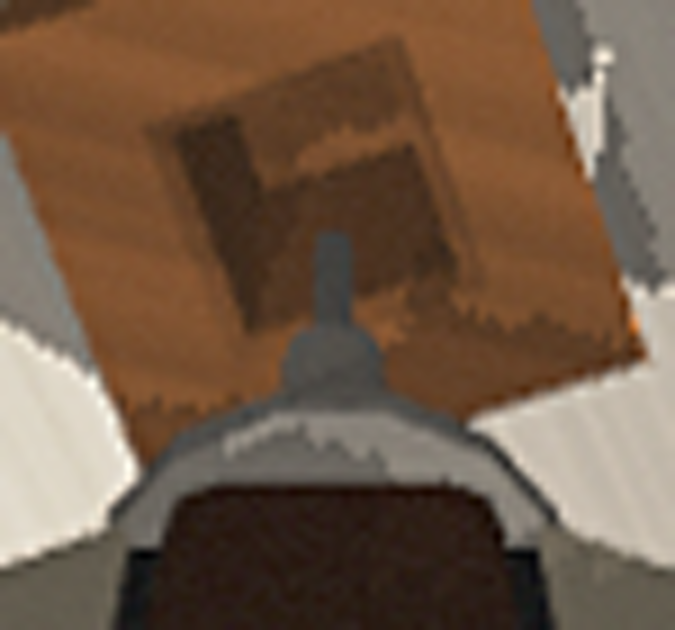

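Run:
```python
from h import *
c=cam('wrist');p,R=pose()
print('front',np.array(proj(c,p+R.apply([.0864,.01,0])))*1.5)
q=onz(c,195+424/7,355/7,.092);print(q)
d=onz(c,195+460/7,430/7,.092)-onz(c,195+400/7,260/7,.092);print(np.arctan2(d[1],d[0]))
q2=onz(c,195+310/7,10/7,.098);print(q2,np.arctan2(*(q2-q)[1::-1]))
```

```text
front [376.20943278 275.09084702]
[0.41172693 0.22211674 0.092     ]
1.5123269061205618
[0.40888425 0.18139492 0.098     ] -1.6404906387804596
```

Request:
jog_arm(plan=[-4,0,0,0,2,0,-1,-8,0,0,0,5,0.1,-1,-12,0,0,0,8,0.2,-1,-16.7,0,0,0,11,0.3,-1,-16.7,0,0,0,13,0.4,-1,-16.7,0,0,0,13,0.4,-1,-16.7,0,0,0,13,0.4,-1])

```text
time: 36.65
tool_pos: [0.4126, 0.2216, 0.2162]
tool_rot: [-1.981, 1.57, 1.015]
contact_force: [0.3, 0.5, -1.6]
opening: 0.0238
```

Run:
```python
from h import *
st();go([.412,.2205,.19],3.0)
c=cam('wrist');crop(c,150,130,350,280,4,'w35.png')
```

```text
t 36.65 p [0.4126 0.2216 0.2162] jawyaw 2.997 x [ 0.  0. -1.] F [ 0.3  0.5 -1.6] M [0.08 0.09 0.05] op 0.0238
rot [-0.19 -0.01  0.03] cm [2.62 0.12 0.05]
```

View pics/w35.png

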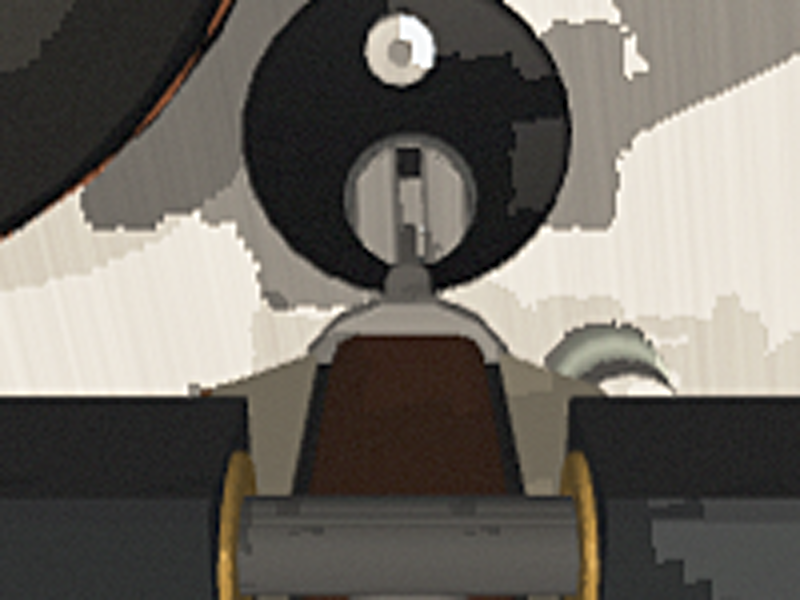

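Request:
jog_arm(plan=[-2.5,0,0,1,0.1,0.07,-1,-2.5,0,0,2,0.1,0.07,-1,-2.5,0,0,2.7,0.1,0.07,-1,-2.5,0,0,2.7,0.1,0.07,-1,-2.5,0,0,2.7,0.1,0.07,-1])

```text
time: 37.2
tool_pos: [0.4116, 0.2208, 0.1891]
tool_rot: [0.219, 1.57, -3.023]
contact_force: [1.1, -0.2, -0.7]
opening: 0.0242
```

Run:
```python
from h import *
st()
c=cam('wrist');crop(c,190,140,310,230,6,'w36.png')
```

```text
t 37.2 p [0.4116 0.2208 0.1891] jawyaw 3.041 x [-0. -0. -1.] F [ 1.1 -0.2 -0.7] M [0.09 0.12 0.  ] op 0.0242
```

View pics/w36.png

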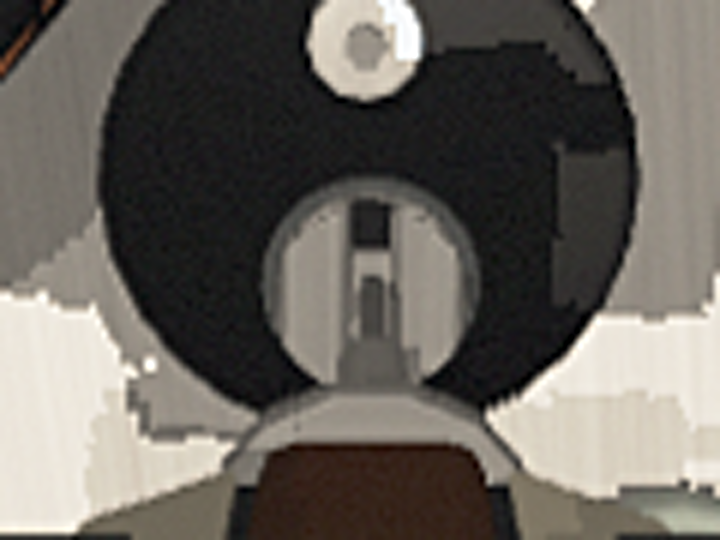

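Request:
jog_arm(plan=[0,0,0,0.5,0,0,-1,0,0,0,1,0,0,-1,0,0,0,1.4,0,0,-1,0,0,0,1.7,0,0,-1,0,0,0,1.7,0,0,-1,0,0,0,1.7,0,0,-1])

```text
time: 37.85
tool_pos: [0.4116, 0.2206, 0.1722]
tool_rot: [-1.681, 1.571, 1.36]
contact_force: [0.3, 0.9, -1.9]
opening: 0.0239
```

Run:
```python
from h import *
st()
c=cam('wrist');crop(c,190,140,310,230,6,'w37.png')
```

```text
t 37.85 p [0.4116 0.2206 0.1722] jawyaw 3.041 x [ 0.  0. -1.] F [ 0.3  0.9 -1.9] M [0.01 0.11 0.02] op 0.0239
```

View pics/w37.png

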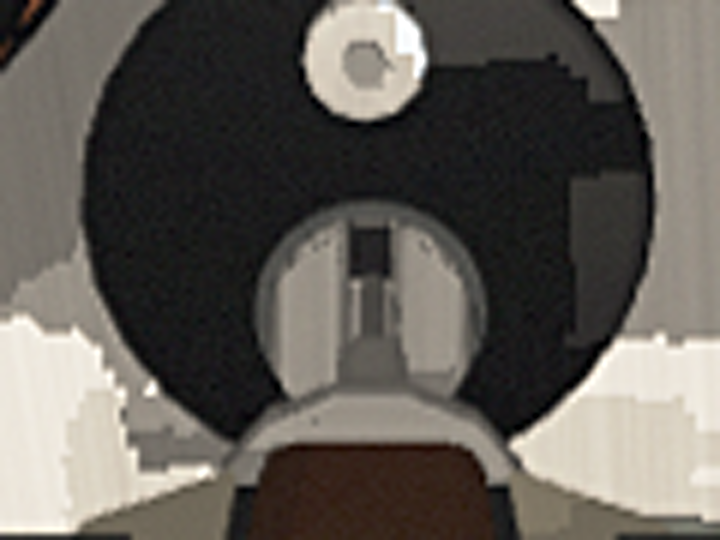

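Run:
```python
from h import *
c=cam('wrist');p,R=pose()
print(onz(c,190+372/6,140+312/6,.092), onz(c,190+372/6,140+203/6,.092), 'blade front pred px',(np.array(proj(c,p+R.apply([.0864,.01,0])))-[190,140])*6)
print('pulley',onz(c,190+363/6,140+62/6,.098))
```

```text
[0.41033883 0.21760963 0.092     ] [0.40865189 0.20060186 0.092     ] blade front pred px [365.35001555 258.35503213]
pulley [0.40776437 0.17855799 0.098     ]
```

Request:
jog_arm(plan=[0,0,0,0.2,0,0,-1,4,0,0,0.2,0,0,-1,8,0,0,0.2,0,0,-1,12,0,0,0.2,0,0,-1,16,0,0,0.2,0,0,-1,20,0,0,0.2,0,0,-1,24,0,0,0.2,0,0,-1,28,0,0,0.2,0,0,-1,32,0,0,0.2,0,0,-1,32,0,0,0.2,0,0,-1])

```text
time: 38.95
tool_pos: [0.4115, 0.2206, 0.1702]
tool_rot: [-1.662, 1.571, 0.82]
contact_force: [0.2, 0.3, -2.3]
opening: 0.0238
```

Run:
```python
from h import *
st()
c=cam('wrist');crop(c,170,110,340,240,4.5,'w38.png')
```

```text
t 38.95 p [0.4115 0.2206 0.1702] jawyaw 2.482 x [ 0.  0. -1.] F [ 0.2  0.3 -2.3] M [0.15 0.01 0.1 ] op 0.0238
```

View pics/w38.png

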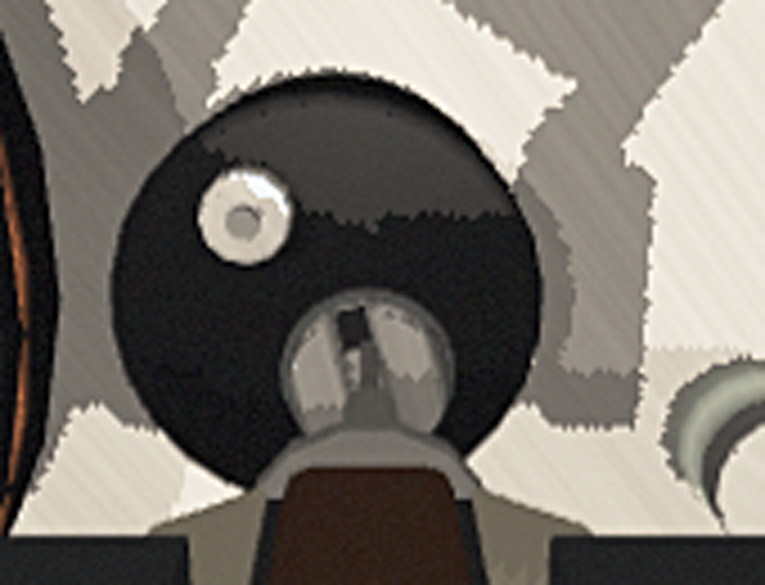

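Request:
jog_arm(plan=[6,0,0,0,0,0,-1,12,0,0,0,0,0,-1,18,0,0,0,0,0,-1,24,0,0,0,0,0,-1,30,0,0,0,0,0,-1,36,0,0,0,0,0,-1,42,0,0,0,0,0,-1,48,0,0,0,0,0,-1,54,0,0,0,0,0,-1,58,0,0,0,0,0,-1])

```text
time: 40.0
tool_pos: [0.4117, 0.2208, 0.1702]
tool_rot: [-0.801, 1.57, 0.668]
contact_force: [0.5, 1.8, -2.2]
opening: 0.0237
```

Run:
```python
from h import *
st()
c=cam('wrist');crop(c,170,110,340,240,4.5,'w39.png')
```

```text
t 40.0 p [0.4117 0.2208 0.1702] jawyaw 1.469 x [ 0.001  0.    -1.   ] F [ 0.5  1.8 -2.2] M [ 0.16 -0.11  0.09] op 0.0237
```

View pics/w39.png

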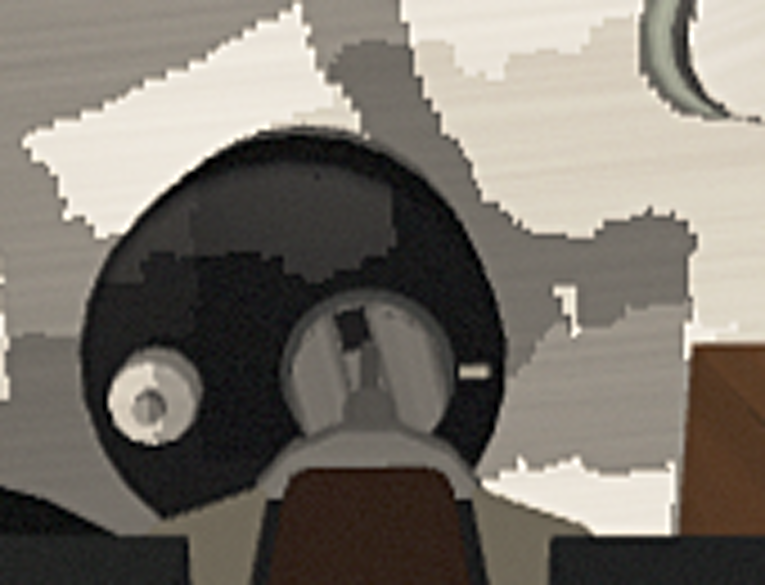

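Request:
jog_arm(plan=[8.4,0,0,0,0,0,-1,16.8,0,0,0,0,0,-1,25.2,0,0,0,0,0,-1,33.6,0,0,0,0,0,-1,42,0,0,0,0,0,-1,50,0,0,0,0,0,-1,58,0,0,0,0,0,-1,66,0,0,0,0,0,-1,74,0,0,0,0,0,-1,80,0,0,0,0,0,-1])

```text
time: 41.05
tool_pos: [0.412, 0.2206, 0.1703]
tool_rot: [0.042, 1.57, 0.114]
contact_force: [1.4, 0.0, -3.6]
opening: 0.0239
```

Request:
jog_arm(plan=[4,0,0,0,0,0,-1,8,0,0,0,0,0,-1,12,0,0,0,0,0,-1,12,0,0,0,0,0,-1])

```text
time: 41.45
tool_pos: [0.412, 0.2205, 0.1703]
tool_rot: [0.177, 1.57, 0.044]
contact_force: [2.4, 0.4, -3.6]
opening: 0.0241
```

Run:
```python
from h import *
st()
c=cam('wrist');crop(c,170,110,340,240,4.5,'w40.png')
```

```text
t 41.45 p [0.412  0.2205 0.1703] jawyaw -0.133 x [ 0.001  0.    -1.   ] F [ 2.4  0.4 -3.6] M [-0.11 -0.42  0.07] op 0.0241
```

View pics/w40.png

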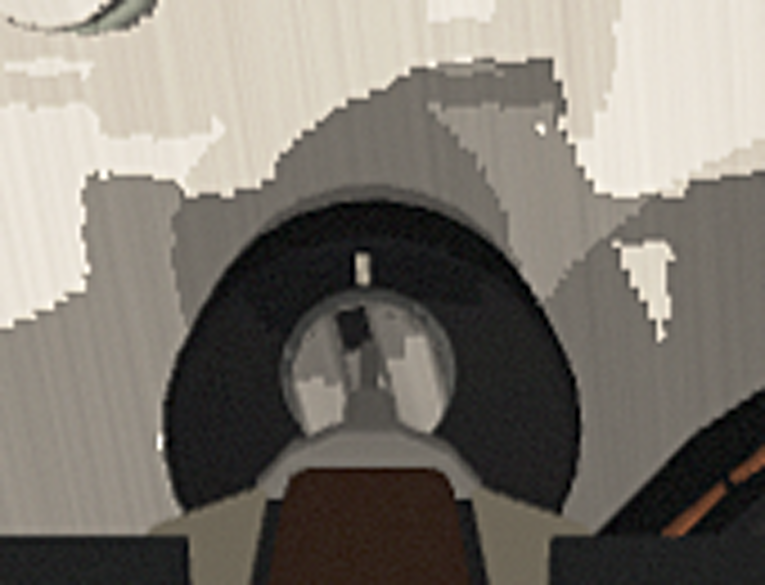

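Request:
jog_arm(plan=[3,0,0,0,0,0,-1,6,0,0,0,0,0,-1,9,0,0,0,0,0,-1,9,0,0,0,0,0,-1,9,0,0,0,0,0,-1])

```text
time: 42.0
tool_pos: [0.412, 0.2205, 0.1703]
tool_rot: [0.283, 1.57, -0.006]
contact_force: [3.3, -1.1, -3.3]
opening: 0.0237
```

Run:
```python
from h import *
st()
```

```text
t 42.0 p [0.412  0.2205 0.1703] jawyaw -0.289 x [ 0.001 -0.    -1.   ] F [ 3.3 -1.1 -3.3] M [-0.34 -0.68  0.06] op 0.0237
```

Request:
jog_arm(plan=[2,0,0,0,0,0,-1,4,0,0,0,0,0,-1,4,0,0,0,0,0,-1])

```text
time: 42.3
tool_pos: [0.4119, 0.2205, 0.1703]
tool_rot: [0.253, 1.57, -0.107]
contact_force: [3.4, -0.8, -4.4]
opening: 0.0238
```

Run:
```python
from h import *
st()
c=cam('wrist');crop(c,170,110,340,240,4.5,'w41.png')
```

```text
t 42.3 p [0.4119 0.2205 0.1703] jawyaw -0.36 x [ 0.001 -0.    -1.   ] F [ 3.4 -0.8 -4.4] M [-0.36 -0.81  0.12] op 0.0238
```

View pics/w41.png

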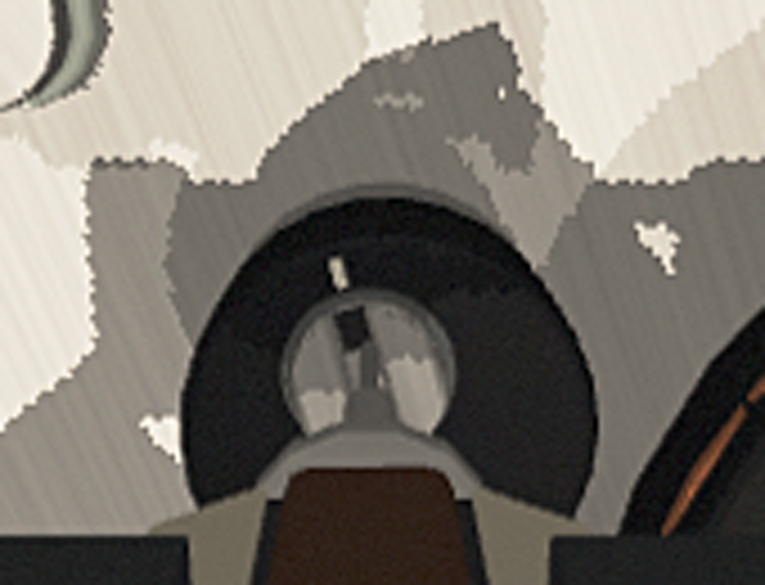

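Request:
jog_arm(plan=[1.5,0,0,0,0,0,-1,2.5,0,0,0,0,0,-1,2.5,0,0,0,0,0,-1])

```text
time: 42.65
tool_pos: [0.4119, 0.2204, 0.1703]
tool_rot: [0.164, 1.57, -0.242]
contact_force: [4.9, -1.9, -4.7]
opening: 0.0239
```

Run:
```python
from h import *
st()
```

```text
t 42.65 p [0.4119 0.2204 0.1703] jawyaw -0.406 x [ 0.001 -0.    -1.   ] F [ 4.9 -1.9 -4.7] M [-0.6  -1.19  0.31] op 0.0239
```

Request:
jog_arm(plan=[-4,0,0,0,0,0,-1,-8,0,0,0,0,0,-1,-11,0,0,0,0,0,-1,-11,0,0,0,0,0,-1,-11,0,0,-1,0,0,-1,-11,0,0,-2,0,0,-1,-11,0,0,-3,0,0,-1,-11,0,0,-4.5,0,0,-1,-11,0,0,-4.5,0,0,-1])

```text
time: 43.55
tool_pos: [0.4123, 0.221, 0.2176]
tool_rot: [0.623, 1.567, 0.408]
contact_force: [-0.0, 0.4, -1.9]
opening: 0.0239
```

Run:
```python
from h import *
st()
c=cam('wrist');crop(c,170,110,340,240,4.5,'w42.png')
```

```text
t 43.55 p [0.4123 0.221  0.2176] jawyaw -0.214 x [ 0.004  0.002 -1.   ] F [-0.   0.4 -1.9] M [-0.14  0.06  0.05] op 0.0239
```

View pics/w42.png

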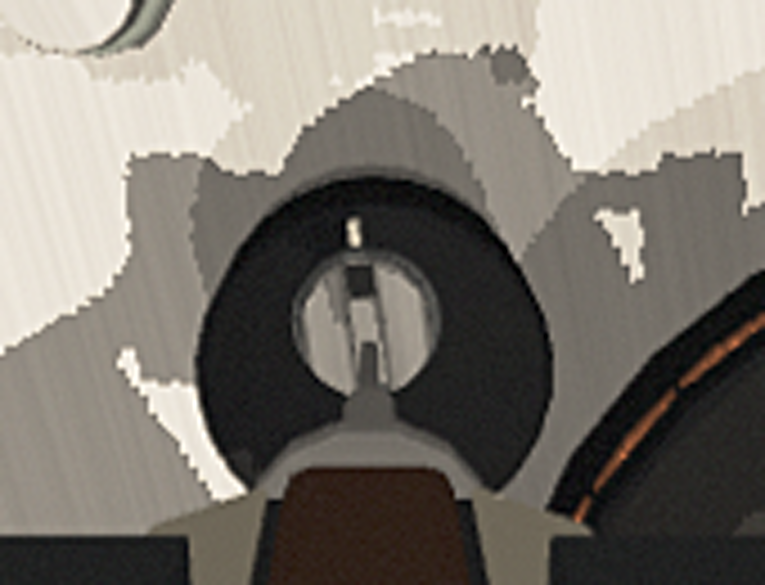

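Request:
jog_arm(plan=[-8.5,0,0,-1,0,0,-1,-17,0,0,-2,2,0.5,-1,-25.5,0,0,-2,5,1.1,-1,-34,0,0,-2,8,1.7,-1,-42.5,0,0,-2,11,2.4,-1,-51,0,0,-2,14,3.1,-1,-59.5,0,0,-2,17,3.8,-1,-68,0,0,-2,20,4.4,-1,-76.5,0,0,-2,23,5,-1,-85,0,0,-2,25,5.5,-1])

```text
time: 44.6
tool_pos: [0.5181, 0.4548, 0.2337]
tool_rot: [2.205, 1.569, -2.802]
contact_force: [-0.4, -0.6, -2.1]
opening: 0.0234
```

Request:
jog_arm(plan=[-8.5,0,0,0,0,0,-1,-17,0,0,0,0,0,-1,-25.5,0,0,0,0,0,-1,-34,0,0,0,0,0,-1,-42.5,0,0,0,0,0,-1,-51,0,0,0,0,0,-1,-59.5,0,0,0,0,0,-1,-68,0,0,0,0,0,-1,-76.5,0,0,0,0,0,-1,-85,0,0,0,0,0,-1])

```text
time: 45.6
tool_pos: [0.5179, 0.453, 0.234]
tool_rot: [0.916, 1.568, -2.608]
contact_force: [-1.0, 0.2, -2.9]
opening: 0.024
```

Run:
```python
from h import *
st();go([.5205,.457,.216],3.06)
```

```text
t 45.6 p [0.5179 0.453  0.234 ] jawyaw 2.759 x [-0.002 -0.001 -1.   ] F [-1.   0.2 -2.9] M [ 0.07  0.04 -0.05] op 0.024
rot [-17.23   0.1   -0.09] cm [ 1.8  -0.47 -0.1 ]
```

Request:
jog_arm(plan=[-8,0,0,0.9,-0.2,0,-1,-17.2,0,0,1.8,-0.4,-0.1,-1,-17.2,0,0,1.8,-0.4,-0.1,-1,-17.2,0,0,1.8,-0.4,-0.1,-1])

```text
time: 46.0
tool_pos: [0.5204, 0.4563, 0.2165]
tool_rot: [0.643, 1.569, -2.591]
contact_force: [-0.1, 0.5, -1.5]
opening: 0.0238
```

Run:
```python
from h import *
st()
c=cam('wrist');crop(c,170,110,340,240,4.5,'w43.png')
```

```text
t 46.0 p [0.5204 0.4563 0.2165] jawyaw 3.05 x [-0.001 -0.001 -1.   ] F [-0.1  0.5 -1.5] M [ 0.04  0.11 -0.02] op 0.0238
```

View pics/w43.png

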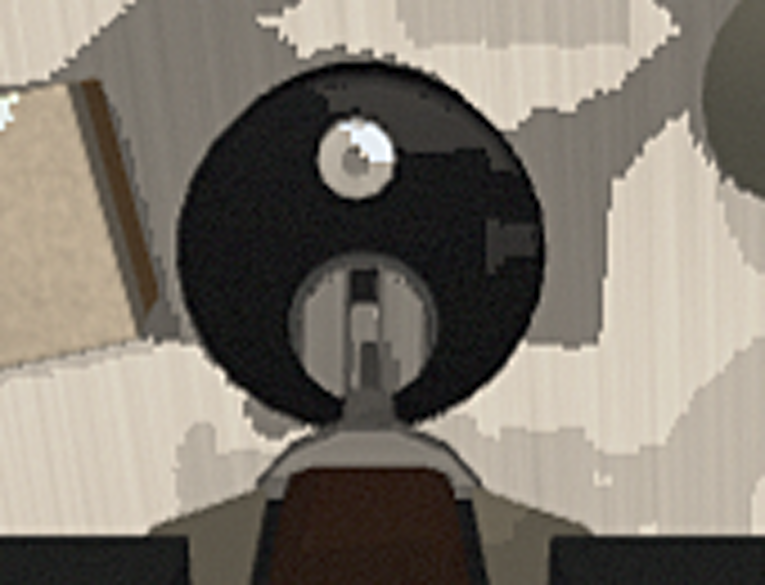

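Request:
jog_arm(plan=[0,0,0,1,-0.1,-0.13,-1,0,0,0,2,-0.1,-0.13,-1,0,0,0,2.7,-0.1,-0.13,-1,0,0,0,2.7,-0.1,-0.13,-1,0,0,0,2.7,-0.1,-0.13,-1])

```text
time: 46.55
tool_pos: [0.5221, 0.4574, 0.19]
tool_rot: [0.644, 1.57, -2.586]
contact_force: [0.5, 0.1, -2.0]
opening: 0.0236
```

Run:
```python
from h import *
st()
c=cam('wrist');crop(c,190,140,310,230,6,'w44.png')
```

```text
t 46.55 p [0.5221 0.4574 0.19  ] jawyaw 3.053 x [-0. -0. -1.] F [ 0.5  0.1 -2. ] M [0.09 0.14 0.01] op 0.0236
```

View pics/w44.png

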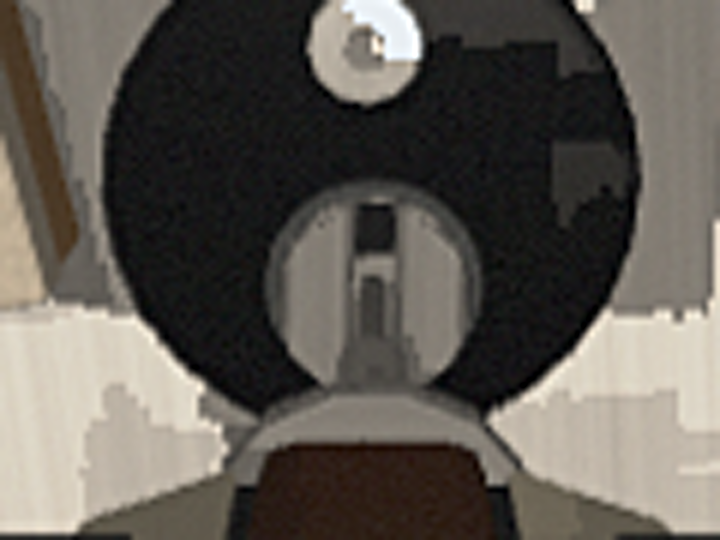

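Request:
jog_arm(plan=[0,0,0,0.5,0,0.06,-1,0,0,0,1,0,0.06,-1,0,0,0,1.4,0,0.06,-1,0,0,0,1.7,0,0.06,-1,0,0,0,1.95,0,0.06,-1,0,0,0,1.95,0,0.06,-1,0,0,0,1.95,0,0.06,-1])

```text
time: 47.3
tool_pos: [0.5216, 0.4575, 0.1708]
tool_rot: [-2.327, 1.571, 0.726]
contact_force: [-0.3, -0.2, -1.5]
opening: 0.0237
```

Run:
```python
from h import *
st()
```

```text
t 47.3 p [0.5216 0.4575 0.1708] jawyaw 3.054 x [ 0.  0. -1.] F [-0.3 -0.2 -1.5] M [ 0.02  0.05 -0.02] op 0.0237
```

No contact force, blade end about 8 mm into the slot. Turning.

Request:
jog_arm(plan=[6,0,0,0,0,0,-1,12,0,0,0,0,0,-1,18,0,0,0,0,0,-1,24,0,0,0,0,0,-1,30,0,0,0,0,0,-1,36,0,0,0,0,0,-1,42,0,0,0,0,0,-1,48,0,0,0,0,0,-1,48,0,0,0,0,0,-1])

```text
time: 48.2
tool_pos: [0.5215, 0.4578, 0.1711]
tool_rot: [-1.045, 1.57, 1.17]
contact_force: [-0.4, 1.0, -2.0]
opening: 0.024
```

Run:
```python
from h import *
st()
c=cam('wrist');crop(c,170,110,340,240,4.5,'w45.png')
```

```text
t 48.2 p [0.5215 0.4578 0.1711] jawyaw 2.215 x [ 0.     0.001 -1.   ] F [-0.4  1.  -2. ] M [ 0.34  0.21 -0.01] op 0.024
```

View pics/w45.png

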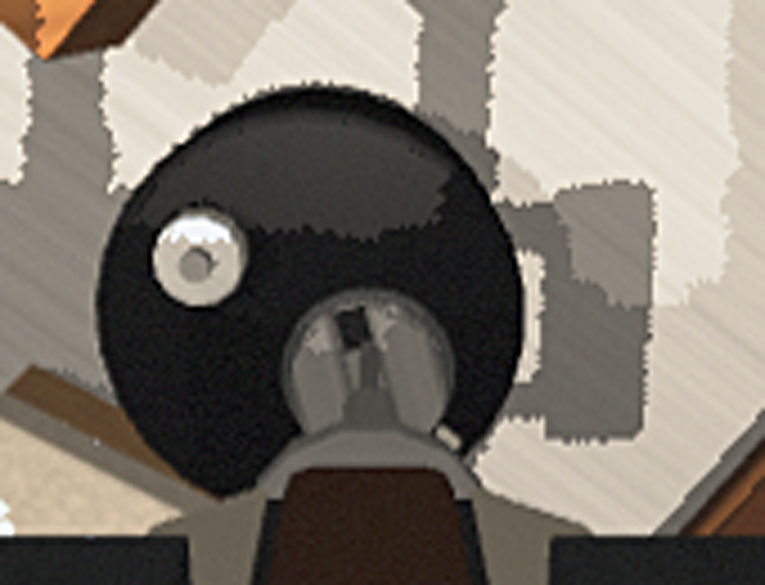

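Request:
jog_arm(plan=[8,0,0,0,0,0,-1,16,0,0,0,0,0,-1,24,0,0,0,0,0,-1,32,0,0,0,0,0,-1,40,0,0,0,0,0,-1,48,0,0,0,0,0,-1,56,0,0,0,0,0,-1,64,0,0,0,0,0,-1,72,0,0,0,0,0,-1,80,0,0,0,0,0,-1])

```text
time: 49.25
tool_pos: [0.5218, 0.458, 0.1711]
tool_rot: [0.092, 1.569, 0.909]
contact_force: [-0.3, 1.4, -2.0]
opening: 0.0233
```

Run:
```python
from h import *
st()
```

```text
t 49.25 p [0.5218 0.458  0.1711] jawyaw 0.817 x [ 0.001  0.001 -1.   ] F [-0.3  1.4 -2. ] M [ 0.41 -0.13  0.09] op 0.0233
```

Request:
jog_arm(plan=[7,0,0,0,0,0,-1,14,0,0,0,0,0,-1,21,0,0,0,0,0,-1,28,0,0,0,0,0,-1,35,0,0,0,0,0,-1,42,0,0,0,0,0,-1,48,0,0,0,0,0,-1,54,0,0,0,0,0,-1,54,0,0,0,0,0,-1])

```text
time: 50.15
tool_pos: [0.522, 0.4578, 0.1711]
tool_rot: [0.761, 1.569, 0.64]
contact_force: [1.8, 1.8, -2.3]
opening: 0.024
```

Run:
```python
from h import *
st()
c=cam('wrist');crop(c,170,110,340,240,4.5,'w46.png')
```

```text
t 50.15 p [0.522  0.4578 0.1711] jawyaw -0.121 x [ 0.001  0.001 -1.   ] F [ 1.8  1.8 -2.3] M [ 0.3  -0.23  0.06] op 0.024
```

View pics/w46.png

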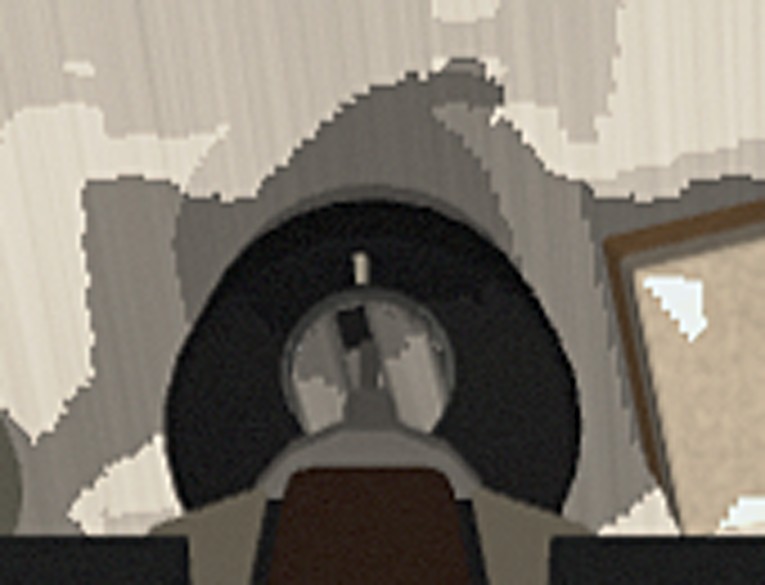

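Request:
jog_arm(plan=[4,0,0,0,0,0,-1,8,0,0,0,0,0,-1,12,0,0,0,0,0,-1,12,0,0,0,0,0,-1,12,0,0,0,0,0,-1])

```text
time: 50.7
tool_pos: [0.522, 0.4577, 0.1711]
tool_rot: [0.885, 1.569, 0.557]
contact_force: [2.3, 1.1, -1.7]
opening: 0.0236
```

Run:
```python
from h import *
st()
```

```text
t 50.7 p [0.522  0.4577 0.1711] jawyaw -0.328 x [ 0.001  0.001 -1.   ] F [ 2.3  1.1 -1.7] M [ 0.35 -0.49  0.09] op 0.0236
```

Request:
jog_arm(plan=[1.5,0,0,0,0,0,-1,2.5,0,0,0,0,0,-1,2.5,0,0,0,0,0,-1])

```text
time: 51.0
tool_pos: [0.522, 0.4576, 0.1711]
tool_rot: [0.8, 1.569, 0.424]
contact_force: [3.6, 1.7, -1.4]
opening: 0.024
```

Run:
```python
from h import *
st()
c=cam('wrist');crop(c,170,110,340,240,4.5,'w47.png')
```

```text
t 51.0 p [0.522  0.4576 0.1711] jawyaw -0.376 x [ 0.001  0.001 -1.   ] F [ 3.6  1.7 -1.4] M [ 0.34 -0.78  0.25] op 0.024
```

View pics/w47.png

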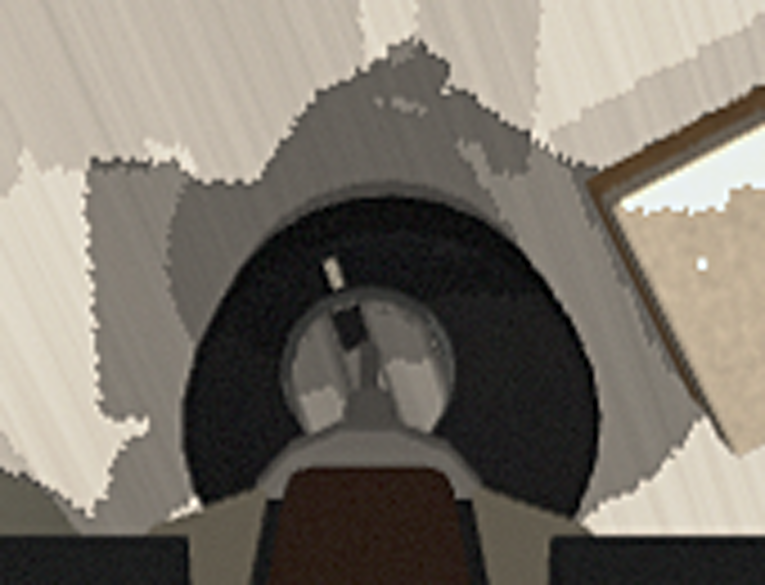

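Request:
jog_arm(plan=[-4,0,0,0,0,0,-1,-8,0,0,0,0,0,-1,-11,0,0,0,0,0,-1,-11,0,0,0,0,0,-1,-11,0,0,-1,0,0,-1,-11,0,0,-2,0,0,-1,-11,0,0,-3,0,0,-1,-11,0,0,-4.5,0,0,-1,-11,0,0,-4.5,0,0,-1])

```text
time: 51.95
tool_pos: [0.5222, 0.4582, 0.2192]
tool_rot: [0.837, 1.566, 0.653]
contact_force: [2.0, 0.1, -2.4]
opening: 0.024
```

Run:
```python
from h import *
st();go([.472,.3385,.216],-.43)
c=cam('wrist');crop(c,170,110,340,240,4.5,'w48.png')
```

```text
t 51.95 p [0.5222 0.4582 0.2192] jawyaw -0.184 x [ 0.004  0.003 -1.   ] F [ 2.   0.1 -2.4] M [-0.1   0.04 -0.03] op 0.024
rot [14.08  0.17 -0.24] cm [  0.26 -12.69  -2.75]
```

View pics/w48.png

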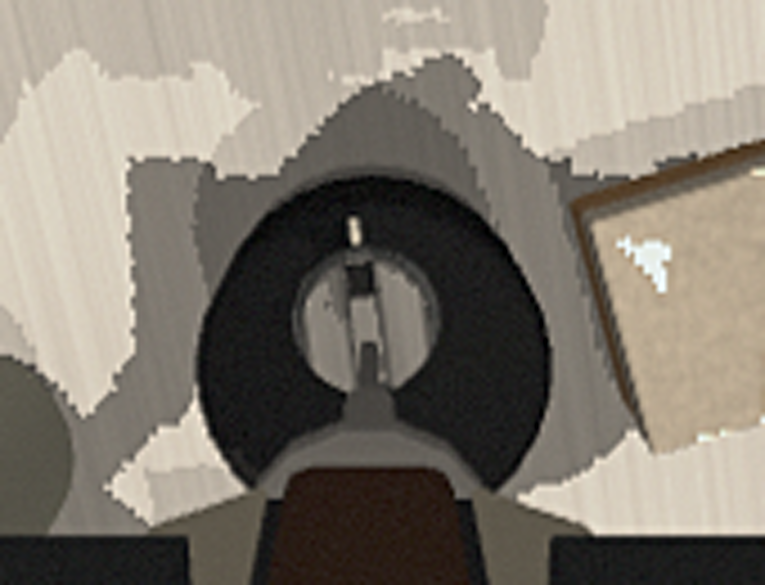

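Request:
jog_arm(plan=[7,0,0,0,-3,-0.7,-1,14,0,0,0,-6,-1.4,-1,14,0,0,0.2,-9,-2,-1,14,0,0,0.2,-12,-2.6,-1,14,0,0,0.2,-12.7,-2.75,-1,14,0,0,0.2,-12.7,-2.75,-1,14,0,0,0.2,-12.7,-2.75,-1])

```text
time: 52.7
tool_pos: [0.4716, 0.3383, 0.2138]
tool_rot: [1.423, 1.57, 0.994]
contact_force: [0.1, 0.6, -2.8]
opening: 0.0234
```

Run:
```python
from h import *
st();go([.4715,.3378,.18],-.433)
c=cam('wrist');crop(c,170,110,340,240,4.5,'w49.png')
```

```text
t 52.7 p [0.4716 0.3383 0.2138] jawyaw -0.429 x [ 0.     0.001 -1.   ] F [ 0.1  0.6 -2.8] M [-0.04  0.11  0.03] op 0.0234
rot [ 0.26  0.01 -0.05] cm [ 3.38 -0.05  0.01]
```

View pics/w49.png

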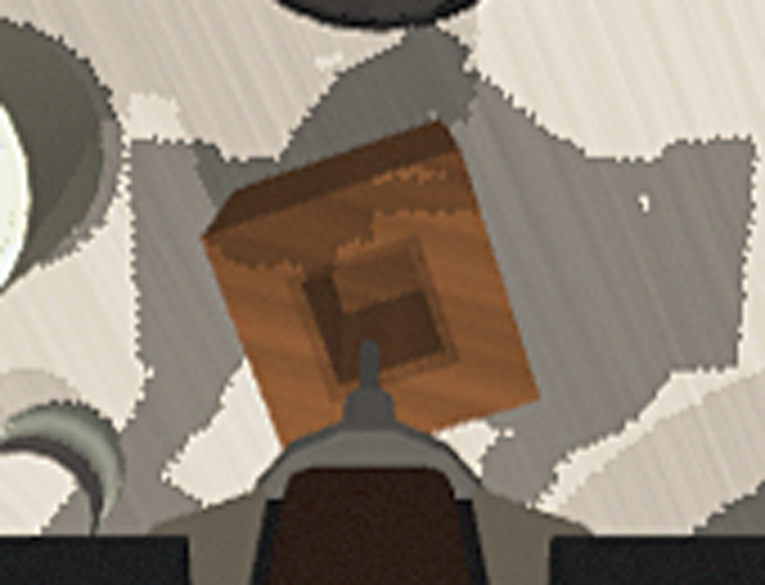

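Request:
jog_arm(plan=[0,0,0,1,0,0.18,-1,0,0,0,2,0,0.18,-1,0,0,0,3.2,0,0.18,-1,0,0,0,3.2,0,0.18,-1,0,0,0,3.2,0,0.18,-1])

```text
time: 53.25
tool_pos: [0.4727, 0.3369, 0.181]
tool_rot: [-2.284, 1.57, -2.712]
contact_force: [0.5, 0.5, -1.4]
opening: 0.0237
```

Run:
```python
from h import *
st()
c=cam('wrist');crop(c,170,110,340,240,4.5,'w50.png')
```

```text
t 53.25 p [0.4727 0.3369 0.181 ] jawyaw -0.428 x [-0.001 -0.001 -1.   ] F [ 0.5  0.5 -1.4] M [-0.08  0.07 -0.04] op 0.0237
```

View pics/w50.png

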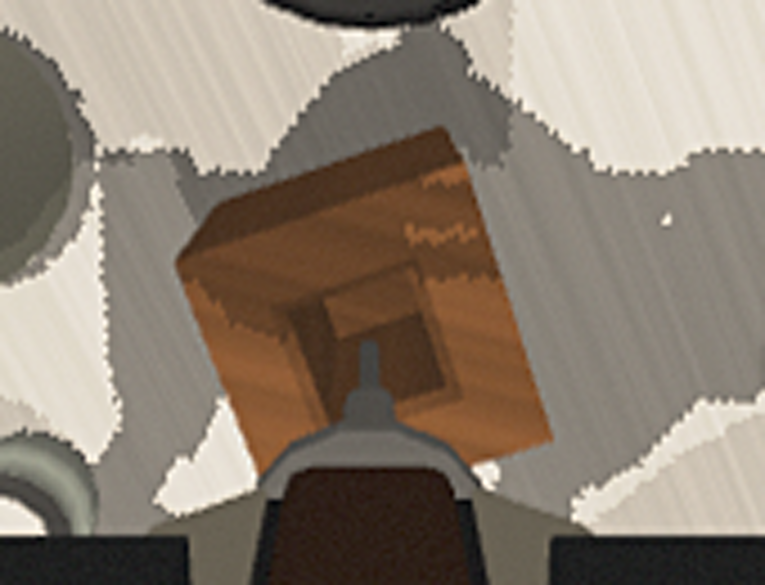

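Request:
jog_arm(plan=[0,0,0,1,0,0,-1,0,0,0,2,0,0,-1,0,0,0,3,0,0,-1,0,0,0,4,0,0,-1,0,0,0,4,0,0,-1])

```text
time: 53.8
tool_pos: [0.4719, 0.3364, 0.1397]
tool_rot: [-2.234, 1.567, -2.662]
contact_force: [-0.3, 0.1, -1.5]
opening: 0.0239
```

Run:
```python
from h import *
st()
```

```text
t 53.8 p [0.4719 0.3364 0.1397] jawyaw -0.428 x [-0.003 -0.002 -1.   ] F [-0.3  0.1 -1.5] M [-0.18  0.13 -0.04] op 0.0239
```

Request:
jog_arm(plan=[0,0,0,1.5,0,0,-1,0,0,0,3,0,0,-1,0,0,0,4,0,0,-1,0,0,0,4.6,0,0,-1,0,0,0,4.6,0,0,-1,0,0,0,4.6,0,0,-1])

```text
time: 54.4
tool_pos: [0.4732, 0.3371, 0.0962]
tool_rot: [0.967, 1.57, 0.539]
contact_force: [0.0, -0.4, -2.2]
opening: 0.0239
```

Run:
```python
from h import *
st()
```

```text
t 54.4 p [0.4732 0.3371 0.0962] jawyaw -0.428 x [ 0.001  0.    -1.   ] F [ 0.  -0.4 -2.2] M [-0.1   0.05 -0.02] op 0.0239
```

Request:
jog_arm(plan=[0,0,0,0.2,0,0,-1,0,0,0,0.4,0,0,-1,0,0,0,0.5,0,0,-1,0,0,0,0.5,0,0,-1])

```text
time: 54.8
tool_pos: [0.473, 0.337, 0.0914]
tool_rot: [1.003, 1.57, 0.575]
contact_force: [-1.7, -0.3, 2.7]
opening: 0.024
```

Run:
```python
from h import *
st()
```

```text
t 54.8 p [0.473  0.337  0.0914] jawyaw -0.428 x [ 0.001  0.    -1.   ] F [-1.7 -0.3  2.7] M [-0.24  0.35 -0.  ] op 0.024
```

Seated (force reversed at 0.0914, same height as at the grasp). Release and retreat.

Request:
jog_arm(plan=[0,0,0,0,0,0,0,0,0,0,0,0,0,0,0,0,0,0,0,0,0,0,0,0,0,0,0,0,0,0,0,-3,0,0,0,0,0,0,-7,0,0,0,0,0,0,-12,0,0,0,0,0,0,-17,0,0,0,0,0,0,-20,0,0,0,0,0,0,-20,0,0,0])

```text
time: 55.8
tool_pos: [0.4745, 0.3378, 0.2962]
tool_rot: [0.924, 1.561, 0.495]
contact_force: [-0.0, 0.5, -0.5]
opening: 0.0458
```

Request:
jog_arm(plan=[0,0,0,0,-4,-4,0,0,0,0,0,-4,-8,0,0,0,0,0,-4,-10,0,0,0,0,0,-4,-10,0,0,0,0,0,-4,-10,0])

```text
time: 56.3
tool_pos: [0.3654, 0.342, 0.2902]
tool_rot: [-1.319, 1.57, -1.747]
contact_force: [0.3, -0.5, 0.1]
opening: 0.0459
```

Run:
```python
from h import *
st()
for n in ['scene','side','wrist']:
    c=cam(n);crop(c,0,0,512,384,1.5,n+'9.png')
```

```text
t 56.3 p [0.3654 0.342  0.2902] jawyaw -0.428 x [-0.    -0.001 -1.   ] F [ 0.3 -0.5  0.1] M [-0.08  0.04  0.03] op 0.0459
```

View pics/scene9.png

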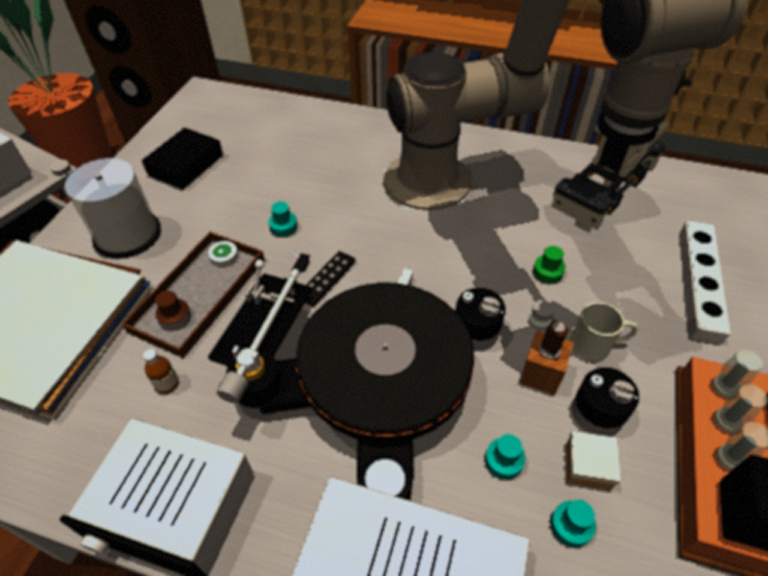

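View pics/side9.png

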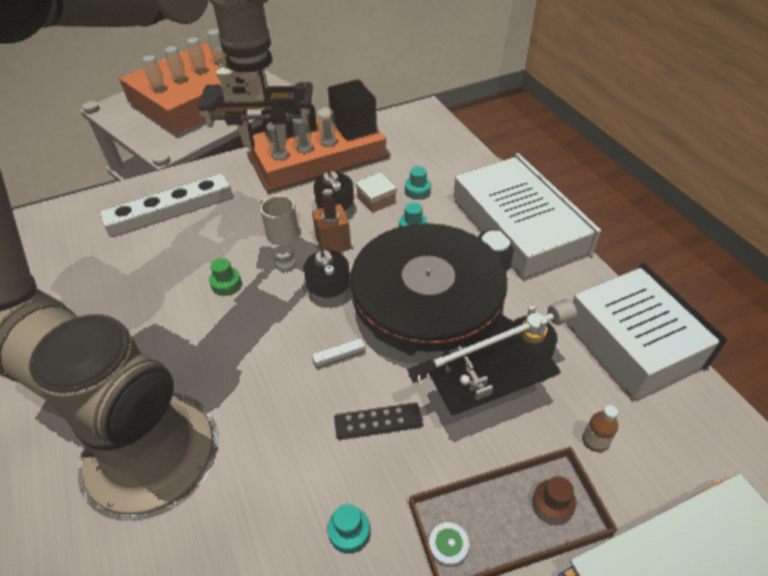

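View pics/wrist9.png

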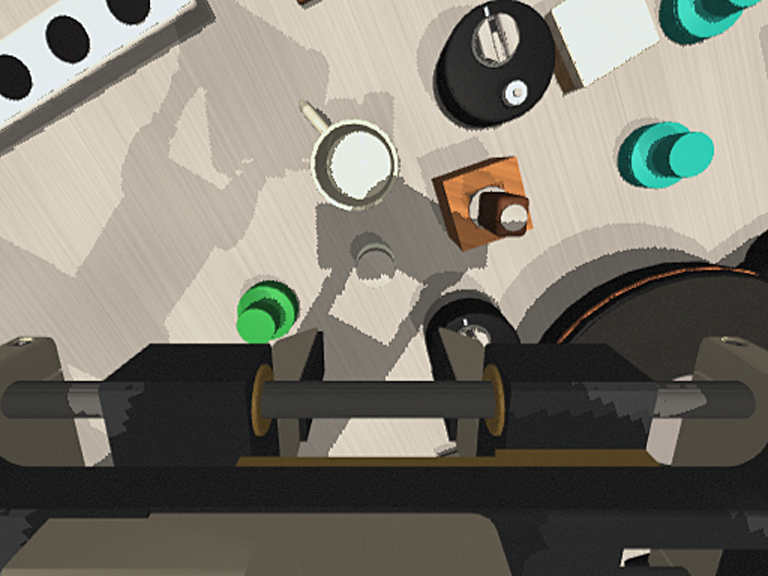

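Run:
```python
from h import *
a=cam('scene');b=cam('side');crop(b,265,295,425,384,5,'d60.png');crop(a,80,145,190,245,6,'s60.png')
print(tri(a,(222/1.5,251/1.5),b,(450/1.5,542/1.5)))
```

```text
(array([ 0.38342358, -0.35503957,  0.02140805]), np.float64(0.001161774408530421))
```

View pics/d60.png

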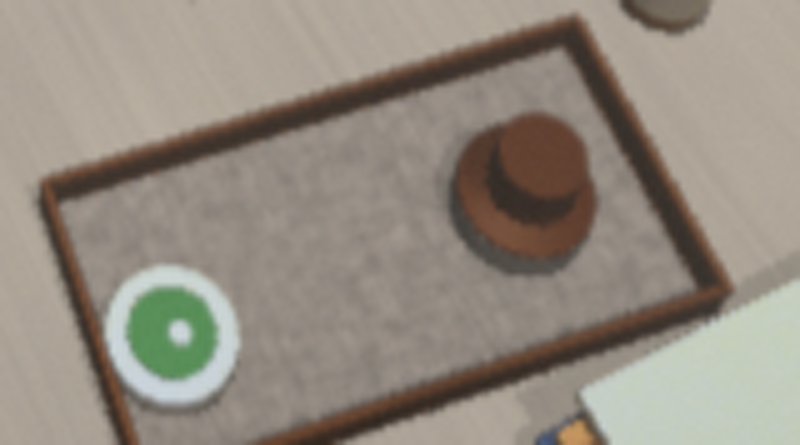

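View pics/s60.png

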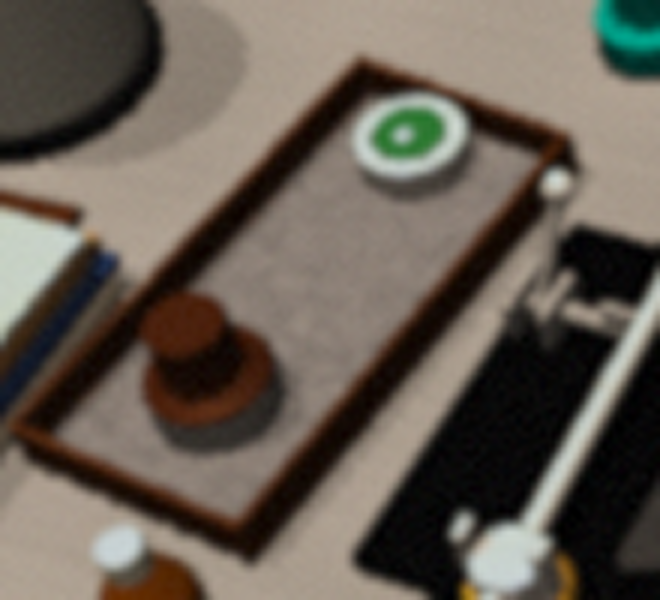

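Request:
jog_arm(plan=[8,0,0,0,-4,2.4,0,16,0,0,0,-8,4.8,0,24,0,0,0,-12,7.2,0,32,0,0,0,-16,9.6,0,40,0,0,0,-20,12,0,48,0,0,0,-24,14.4,0,56,0,0,0,-28,16.5,0,64,0,0,0,-31,18,0,67.7,0,0,0,-34,19,0,67.7,0,0,0,-34,19,0])

```text
time: 57.55
tool_pos: [0.3969, -0.0496, 0.2905]
tool_rot: [-0.368, 1.57, -1.985]
contact_force: [0.9, 0.6, 1.4]
opening: 0.0458
```

Run:
```python
from h import *
st();go([.345,-.34,.27],-1.609)
```

```text
t 57.55 p [ 0.3969 -0.0496  0.2905] jawyaw -1.617 x [-0.    -0.001 -1.   ] F [0.9 0.6 1.4] M [-0.05  0.25 -0.01] op 0.0458
rot [-0.44  0.06  0.02] cm [ 2.08 -3.85 29.25]
```

Request:
jog_arm(plan=[0,0,0,0,0,4.5,0,0,0,0,0,-0.5,9,0,0,0,0,0,-1,13.5,0,0,0,0,0,-1.5,18,0,0,0,0,0,-2.5,22,0,0,0,0,1,-3.5,26,0,0,0,0,2,-3.8,29,0,0,0,0,2,-3.8,29,0,0,0,0,2,-3.8,29,0])

```text
time: 58.45
tool_pos: [0.3476, -0.3342, 0.2702]
tool_rot: [-2.829, 1.569, 1.844]
contact_force: [0.8, 0.3, -0.1]
opening: 0.046
```

Run:
```python
from h import *
st()
c=cam('wrist');crop(c,150,60,350,240,4,'w61.png')
```

```text
t 58.45 p [ 0.3476 -0.3342  0.2702] jawyaw -1.611 x [-0.     0.002 -1.   ] F [ 0.8  0.3 -0.1] M [-0.09  0.19 -0.01] op 0.046
```

View pics/w61.png

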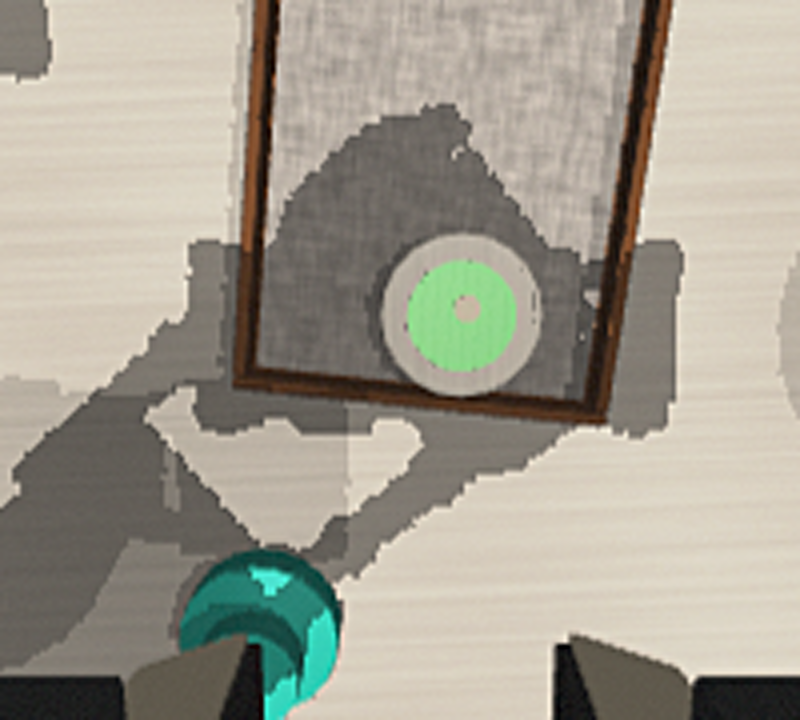

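Run:
```python
from h import *
st(); b=cam('side');crop(b,265,200,385,280,6,'d62.png')
```

```text
t 58.5 p [ 0.3479 -0.3337  0.2707] jawyaw -1.61 x [ 0.     0.001 -1.   ] F [-0.2  0.1  0.5] M [-0.09  0.2   0.06] op 0.0457
```

View pics/d62.png

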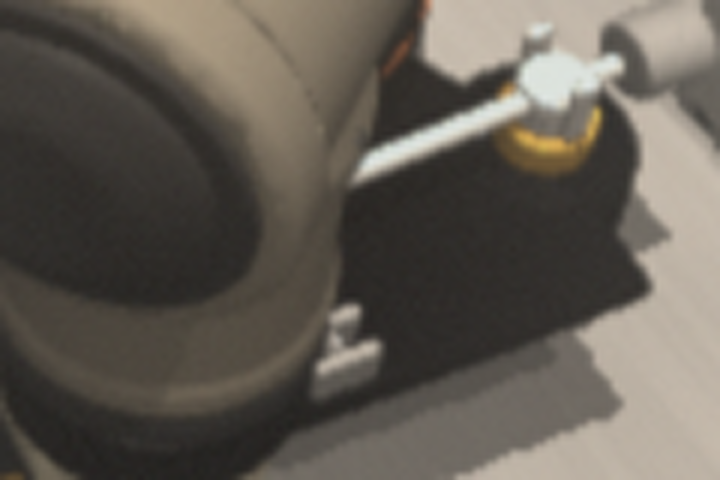

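Run:
```python
from cell import robot
print(robot.hand_in())
```

```text
the job is handed in; nothing more can be done
None
```

The job is handed in after about 58.5 s. Every part of the task was done in the order asked, and nothing failed in my last checks.

- **Tonearm:** I raised it with the cue lever to its stop, swung it outward while lifted until it was over the rest, and lowered it with the lever. A wrist picture then showed the tube between the fork's prongs, with the lever fully back. In my very last side picture the robot arm hid the rest, so that check relies on the pictures taken shortly before.
- **Accessories:** The weight and the level were on the platter; no gauge was there. Both now stand on the tray floor. The level was knocked about 4 cm after I placed it. It lies flat inside the tray but touches the end wall nearest the robot, and I left it there.
- **Transit screws:** Only two pods were there. I turned both screws clockwise to their stops, where the torque rose to about 0.25–0.3 N m. The black inlays point at the white lines, and the pods looked unmoved.
- **Screwdriver:** It is back upright in its block, seated at the same height as before.

The fixed cameras and the wrist camera disagreed by several millimetres on some points, so I used close wrist views for the fine alignment.

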